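# Riddle worn stubs out of a basket of milling cylinders

### The arm

A 6-joint arm with a two-finger parallel gripper is mounted at the origin on a cart in front of the work surface, level with it; the furniture and walls round the work are solid. World frame = base frame: x ahead of the robot, y to its left, z up, the work surface at z = 0. Lengths are in m, angles in rad, forces in N, time in s.
With the tool pointing down it reaches from about 0.35 to 0.975 m from the base axis. Payload 7.1 kg.
Tool frame: the origin (TCP) lies midway between the tips of the shut fingers; the grasp point (between the pads) lies 19 mm behind it; x points along the fingers, y is the direction in which the jaws open and shut, and the axes are right-handed (so a half turn about x gives the same grasp; the last joint's range is limited). The gripper opens to 88 mm and grips with 3 to 60 N. Pads are 20 mm wide; open, the fingers measure 115 mm over their backs; the gripper's body (75 mm by 178 mm) begins 61 mm behind the grasp point.
Start: joints at [1.328, 0.423, 1.63, -0, 1.089, -0.019], TCP at [0.139, 0.609, 0.223] pointing down, gripper open.
Joint ranges: [-3, 3], [-0.9, 2.11], [0.09, 2.58], [-1.31, 4.45], [0.11, 2.69], [-2.54, 2.54]. Speed limits (rad/s): [2.39, 2.39, 3.01, 3.14, 3.14, 3.14].

### API

Orientations are given as a 3x3 rotation matrix whose columns are the frame's x, y, z axes.
In Python, from plant import robot gives the robot as it stands.
- The arm moves only by the tool send_rows, never from a script. Its argument "plan" is a list of rows, each a list of 3 entries, a list of its own where there are three numbers: the turn, a rotation vector about the tool's x, y, z in rad, then the shift along the tool's x, y, z in units of 40 mm (1.0 is 40 mm), then the opening, from -1 (shut) to 1 (fully open). A call has 1 to 5 rows; each row shifts and turns the commanded pose from where the row before left it, along the tool's axes as they then stand; what a row does not reach is not made up. A row lasts 1/8 s, in which the tool goes at most 62.5 mm and 10.7 degrees, less where a joint would pass 70% of its speed; a pose out of reach is approached as far as the arm can. A call is refused whole if a number of a shift passes 1 or a number of a turn 0.188, either way. A call with a gripper value outside its range is refused whole. The fingers move at their own pace and stop on an object; "force" is the grip in N (left out, the last holds). Time passes only in rows, so rows that do not move let the fingers close. It gives the time, the measured TCP pose, the force and the opening at its end, in the units of the state.
- robot.read_state(): the state, without advancing time (a new reading comes with each control period).
- robot.read_camera(name): name is "scene" or "top"; returns a dict with "img" (384x512x3 uint8, red, green, blue), "mtx" (3x3 intrinsics, pixels), "rvec" (rotation vector, rad) and "tvec" (3), from world to camera coordinates, as OpenCV has them. Camera axes: x right, y down, z forward; pixel columns grow to the right and rows downward; lengths in m; the calibration is good to about 2 mm. A picture is of the moment at which its call begins. There is no depth.
- robot.hand_in(): hands the job in, once; it reports no verdict.
The state is a dict: "t": time; "q": joint angles; "dq": joint speeds; "effort": joint torques, N m; "eef_pos": TCP position; "tcp_rot": TCP orientation; "contact_force": force on the tool from outside, world axes, zero at the start; "moment": the same for the moment, N m; "finger_gap": finger opening in m.
Only numpy, scipy, OpenCV 4.12 (cv2) and the standard library are available. Lean on these libraries where they do the work, as an engineer would, in place of code of your own. Each camera call takes 0.05 s, during which the arm holds its last target. There are 200 camera calls.

### The job

Lift the slotted basket off its drip stand by the bail over its top, and shake it over the square pan until all four worn stubs have dropped through the slots into the pan while the three full-size cylinders stay in the basket. Stand the basket upright on the pan's rim and let go, take it again by its rear handle, and tip the three cylinders over the spout into the round dish. Finally stand the empty basket upright on the pan again, and leave the bottles and the small lidded dish round about standing where they are.

Things in the scene. Friction and masses are not known exactly. Their poses are not given: they have to be found in the camera images.
- drip_stand: fixed grey plate 240 x 116 mm, 4 mm thick, rim 12 mm high; the basket starts on it, parallel to it, its centre 20 mm towards -x. Two upright cheeks, 22 mm apart, 44 mm long, 60 mm high, centred at x = +85 mm, flank the basket's handle so that it cannot be gripped there. Origin: centre of the underside; x along its length
- pan: fixed square aluminium pan, 134 x 134 mm outside, 40 mm high, floor 3 mm, walls 3 mm, with a flat lip turned 15 mm inward on all four sides at the top, so that its opening is 104 x 104 mm. Origin: centre of the underside, axes along its sides; it may stand where the dish stood in another start
- dish: fixed round white dish, 144 mm across, 50 mm high, wall 4 mm, floor 5 mm, straight sides. Origin: centre of the underside
- basket_floor (a point): centre of the floor's upper side, 4 mm above the underside, of the loose steel basket (0.16 kg). Axes: z up, +x to the rear handle, -x to the spout. Floor 100 (x) by 84 (y) mm inside: three bars 12 mm wide along x, four open slots 12 mm wide, 80 mm long between and beside them. Walls 36 mm high, 90 mm over the sides. Polished: pieces in it slide at about 20 degrees of slope or when jerked
- bail_grip (a point): centre of the straight grip of the fixed bail (arch) over the basket: a black bar 50 mm long along the basket's y, 12 mm thick (x), 16 mm high, 82 mm above the upper side of the floor, 2 mm rearward of basket_floor. Same axes as the basket
- handle_grip (a point): centre of the part to hold of the basket's rear handle: a black level bar along the basket's x, 12 mm thick (y), 22 mm high, from x = 53 to 131 mm; this point is at x = 98 mm, 31 mm above the upper side of the floor. Same axes as the basket
- spout_lip (a point): middle of the pouring lip, 84 mm wide: x = -84 mm, 20 mm above the upper side of the floor. From x = -50 mm the floor climbs to it as a ramp of 32 degrees between the side walls. The basket's flat underside, with two lugs behind, reaches from x = -84 to +76 mm, long enough to stand across the pan's lip
- pail: fixed obstacle: large white lidded tub, 134 mm across, 158 mm tall, at the right; origin: centre of its underside
- tube_rack_50: fixed obstacle: blue tube rack 104 x 208 mm, 94 mm tall (118 mm with its tubes), at the back; origin: centre of its underside. Behind and above it a shelf runs slantwise along the back of the worktop, its front edge on the line x = 0.84 + 0.27 y (m), from 0.32 m above the worktop upward: keep the wrist short of it
- cylinder_1_center (a point): centre of a full-size steel milling cylinder, 22 mm across, 20 mm long, 25 g; stays on the slots; which spot of the basket it starts on varies
- cylinder_2_center (a point): centre of a full-size steel milling cylinder, 22 mm across, 20 mm long, 25 g; stays on the slots; which spot of the basket it starts on varies
- cylinder_3_center (a point): centre of a full-size steel milling cylinder, 22 mm across, 20 mm long, 25 g; stays on the slots; which spot of the basket it starts on varies
- stub_1_center (a point): centre of a worn steel stub, 8 mm across, 6 mm long, 10 g; starts on a bar of the basket's floor and falls through a slot; which spot of the basket it starts on varies
- stub_2_center (a point): centre of a worn steel stub, 8 mm across, 6 mm long, 10 g; starts on a bar of the basket's floor and falls through a slot; which spot of the basket it starts on varies
- stub_3_center (a point): centre of a worn steel stub, 8 mm across, 6 mm long, 10 g; starts on a bar of the basket's floor and falls through a slot; which spot of the basket it starts on varies
- stub_4_center (a point): centre of a worn steel stub, 8 mm across, 6 mm long, 10 g; starts on a bar of the basket's floor and falls through a slot; which spot of the basket it starts on varies
- amber_bottle: bystander, leave it alone: a brown bottle 42 mm wide, 81 mm tall; origin: centre of its underside
- white_bottle: bystander, leave it alone: a white bottle 48 mm wide, 93 mm tall; origin: centre of its underside
- drop_bottle: bystander, leave it alone: a small white bottle 33 mm wide, 69 mm tall; origin: centre of its underside
- petri: bystander, leave it alone: a shallow round dish 61 mm wide, 15 mm tall, lying flat; origin: centre of its underside

How it is judged:
By the outcome, as a careful person would: the job done as asked, in the order asked, and still so for the second after the job is handed in, with the robot touching nothing.
It also fails if it takes over 72 s, if anything falls off the work surface, if the arm or the gripper's body presses on something with over 40 N, if the wrist force passes 120 N, or if a joint passes its speed limit or range.

## Working session

There is one attempt and no reset: what is moved stays moved. The work goes in short steps, Python scripts to look and compute and a tool call to move; the robot and the scene stay as the last step left them, time stands still between calls to the robot, and variables do not carry over. Pictures are saved under pics/ and viewed, about 8 in all and at most 12, crops included, and the job is handed in when it is done.

Besides the shell and the picture viewer there is one more tool, called after "Request:" by a JSON object that holds its "op" and its "data". send_rows: Moves the arm, as the interface text tells. Its arguments: {"type":"object","properties":{"plan":{"type":"array","items":{"type":"array"}},"force":{"type":"number"}},"required":["plan"]}

```bash
ls; mkdir -p pics
python3 - <<'E'
from plant import robot
import cv2,numpy as np
s=robot.read_state();print({k:np.round(v,3).tolist() for k,v in s.items()})
for n in("scene","top"):
    c=robot.read_camera(n);cv2.imwrite(f"pics/{n}0.png",c["img"][:,:,::-1]);R=cv2.Rodrigues(c["rvec"])[0]
    print(n,c["mtx"].tolist(),(-R.T@c["tvec"].ravel()).round(3),R.round(3).tolist())
a=cv2.imread("pics/scene0.png");b=cv2.imread("pics/top0.png")
cv2.imwrite("pics/scene0b.png",cv2.resize(a,(800,600)));cv2.imwrite("pics/top0b.png",cv2.resize(b,(800,600)))
E
```

```text
pics
{'t': 0.0, 'q': [1.328, 0.424, 1.631, -0.0, 1.089, -0.019], 'dq': [-0.0, 0.001, 0.0, -0.0, 0.0, 0.002], 'effort': [0.003, -54.462, -27.367, 0.065, 0.023, -0.0], 'eef_pos': [0.139, 0.609, 0.222], 'tcp_rot': [[-0.0, 0.222, 0.975], [-0.001, 0.975, -0.222], [-1.0, -0.001, -0.0]], 'contact_force': [0.024, 0.281, -0.328], 'moment': [-0.016, -0.009, 0.044], 'finger_gap': 0.088}
scene [[358.5789920143144, 0.0, 253.46839374212757], [0.0, 358.5789920143144, 185.93597920805115], [0.0, 0.0, 1.0]] [-0.268 -0.579  0.691] [[0.539, -0.842, 0.01], [-0.44, -0.293, -0.849], [0.718, 0.453, -0.529]]
top [[405.28926689677286, 0.0, 247.7148738238739], [0.0, 405.28926689677286, 192.07149330141337], [0.0, 0.0, 1.0]] [ 0.383 -0.039  1.246] [[0.018, -1.0, 0.011], [-0.991, -0.019, -0.135], [0.135, -0.008, -0.991]]
```

View pics/scene0b.png

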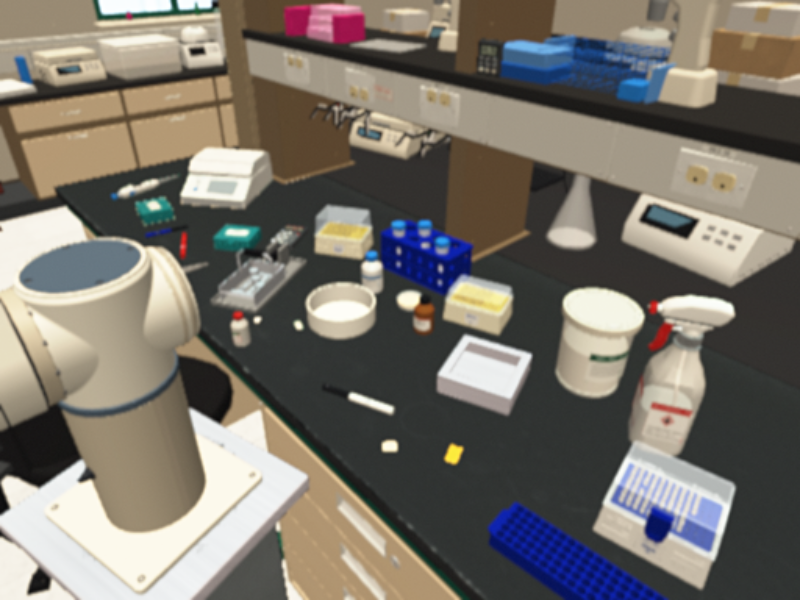

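View pics/top0b.png

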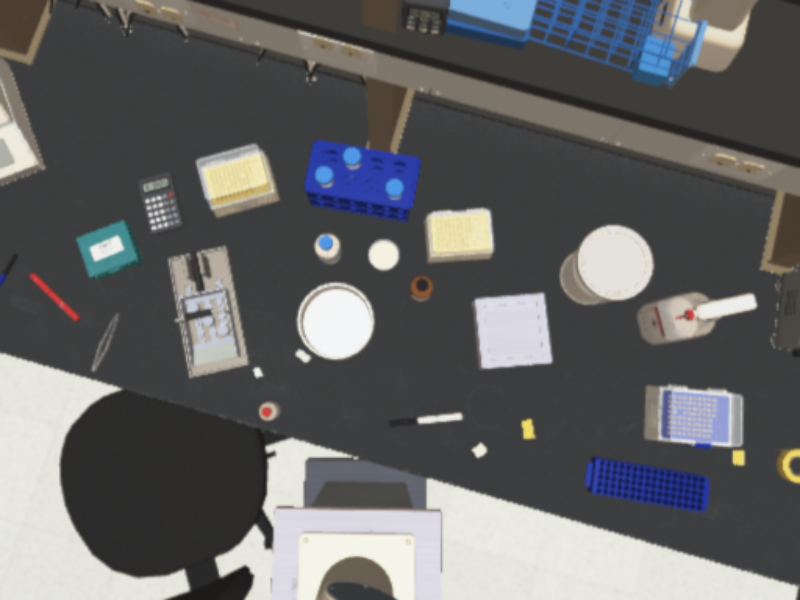

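The scene view shows the stand at (260,275), the dish at (340,310) and the pan at (485,372). In the top view (800 wide) the stand is at (207,312), with its cheeks at the rear and spout towards the robot. The dish is at (337,321), the pan at (512,330), the amber bottle at (421,287), the petri at (384,254), the white bottle at (327,247), the drop bottle at (267,411) and the pail at (615,262). Next I'll zoom in on the basket and measure.

```bash
cat > h.py <<'E'
import numpy as np,cv2
from plant import robot
def cam(n):
    c=robot.read_camera(n);c["R"]=cv2.Rodrigues(c["rvec"])[0];c["C"]=-c["R"].T@np.ravel(c["tvec"]);c["bgr"]=np.ascontiguousarray(c["img"][:,:,::-1]);return c
def ray(c,p,z):
    d=c["R"].T@np.linalg.inv(c["mtx"])@np.array([p[0],p[1],1.]);return c["C"]+d*(z-c["C"][2])/d[2]
def proj(c,X):
    return cv2.projectPoints(np.float64(X).reshape(-1,3),c["rvec"],c["tvec"],c["mtx"],None)[0].reshape(-1,2)
def crop(c,box,f,name,g=1):
    x0,y0,x1,y1=box;cv2.imwrite(name,cv2.resize(c["bgr"][y0:y1,x0:x1],None,fx=f,fy=f,interpolation=cv2.INTER_CUBIC))
E
python3 - <<'E'
from h import *
t=cam("top");s=cam("scene")
a=cv2.resize(t["bgr"][150:250,95:170],None,fx=6,fy=6,interpolation=cv2.INTER_CUBIC)
b=cv2.resize(s["bgr"][135:205,130:205],None,fx=6,fy=6,interpolation=cv2.INTER_CUBIC)
o=np.zeros((600,900,3),np.uint8);o[:,:450]=a;o[:420,450:]=b
cv2.imwrite("pics/c1.png",o[:,:800] if 0 else cv2.resize(o,(800,533)))
# white things in the top view
hsv=cv2.cvtColor(t["bgr"],cv2.COLOR_BGR2HSV)
m=cv2.inRange(hsv,(0,0,120),(180,70,255))
for cn in cv2.findContours(m,cv2.RETR_EXTERNAL,cv2.CHAIN_APPROX_NONE)[0]:
    if cv2.contourArea(cn)<60: continue
    (cx,cy),(w,h),an=cv2.minAreaRect(cn)
    if cy>260: continue
    box=cv2.boxPoints(((cx,cy),(w,h),an))
    print(round(cx),round(cy),round(w),round(h),an)
    for z,nm in((0.04,'pan'),(.05,'dish'),(.012,'stand')):
        P=np.array([ray(t,p,z) for p in box]);print('  ',nm,P.mean(0).round(4),np.linalg.norm(P[1]-P[0]).round(4),np.linalg.norm(P[2]-P[1]).round(4),P[:,:2].round(3).tolist())
E
```

```text
447 200 28 76 78.69007110595703
   pan [ 0.5333 -0.649   0.04  ] 0.2326 0.085 [[0.55, -0.529], [0.6, -0.756], [0.516, -0.768], [0.467, -0.543]]
   dish [ 0.5321 -0.6439  0.05  ] 0.2307 0.0843 [[0.549, -0.525], [0.598, -0.75], [0.515, -0.762], [0.466, -0.538]]
   stand [ 0.5368 -0.6631  0.012 ] 0.238 0.087 [[0.554, -0.54], [0.605, -0.773], [0.519, -0.785], [0.469, -0.554]]
328 211 46 47 84.80557250976562
   pan [ 0.4944 -0.2899  0.04  ] 0.1417 0.1373 [[0.555, -0.214], [0.571, -0.355], [0.434, -0.365], [0.419, -0.226]]
   dish [ 0.4935 -0.2878  0.05  ] 0.1406 0.1362 [[0.553, -0.212], [0.569, -0.352], [0.433, -0.362], [0.418, -0.225]]
   stand [ 0.497  -0.2957  0.012 ] 0.145 0.1405 [[0.559, -0.218], [0.575, -0.362], [0.435, -0.372], [0.419, -0.23]]
214 205 48 49 90.0
   pan [0.5066 0.0497 0.04  ] 0.1475 0.1442 [[0.577, 0.126], [0.58, -0.022], [0.436, -0.025], [0.433, 0.12]]
   dish [0.5056 0.049  0.05  ] 0.1463 0.143 [[0.576, 0.124], [0.578, -0.022], [0.435, -0.025], [0.433, 0.119]]
   stand [0.5095 0.0518 0.012 ] 0.1509 0.1476 [[0.582, 0.129], [0.585, -0.022], [0.437, -0.025], [0.434, 
[... 3325 characters left out ...]
 0.04  ] 0.1772 0.1882 [[1.069, -0.566], [1.239, -0.617], [1.188, -0.798], [1.02, -0.744]]
   dish [ 1.1228 -0.676   0.05  ] 0.1757 0.1866 [[1.063, -0.562], [1.232, -0.612], [1.181, -0.792], [1.015, -0.738]]
   stand [ 1.1463 -0.6963  0.012 ] 0.1813 0.1925 [[1.085, -0.578], [1.259, -0.63], [1.207, -0.816], [1.035, -0.761]]
288 56 466 26 14.133191108703613
   pan [ 0.9843 -0.1582  0.04  ] 0.0875 1.4742 [[1.114, 0.561], [1.201, 0.548], [0.852, -0.884], [0.771, -0.859]]
   dish [ 0.9793 -0.1573  0.05  ] 0.0867 1.4619 [[1.108, 0.556], [1.194, 0.543], [0.848, -0.877], [0.767, -0.852]]
   stand [ 0.9982 -0.161   0.012 ] 0.0895 1.5084 [[1.131, 0.575], [1.22, 0.562], [0.863, -0.904], [0.78, -0.878]]
```

View pics/c1.png

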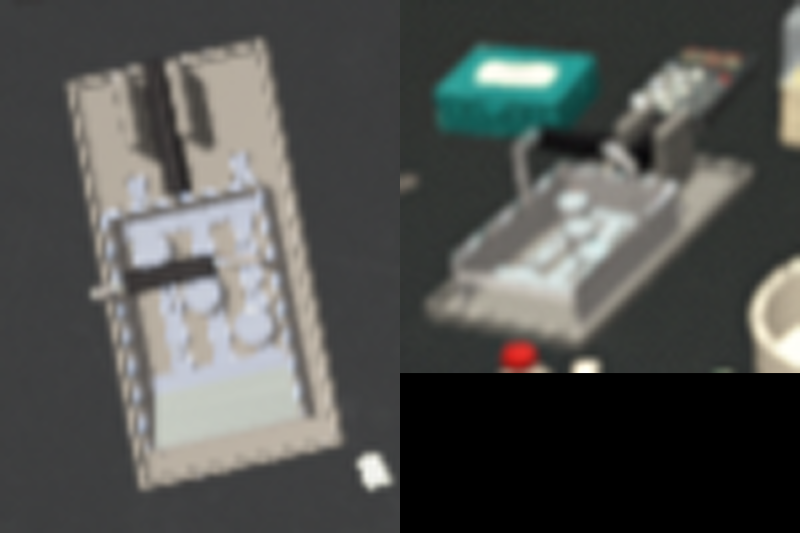

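The crop shows the bail bar, black, at (170,275). The handle lies between the cheeks at (168,120), and the three cylinders are visible with one partly hidden. Next I'll take precise points for the bail, pan and pail.

Run:
```python
from h import *
t=cam("top");s=cam("scene")
g=cv2.cvtColor(t["bgr"],cv2.COLOR_BGR2GRAY)
# bail: dark pixels in the basket region
sub=t["bgr"][192:210,116:138].astype(int).sum(2)//3
print(sub)
def edge_tri(pt,ps):
    # triangulate
    A=[];b=[]
    for c,p in((t,pt),(s,ps)):
        d=c["R"].T@np.linalg.inv(c["mtx"])@np.array([p[0],p[1],1.]);d/=np.linalg.norm(d);M=np.eye(3)-np.outer(d,d);A.append(M);b.append(M@c["C"])
    X=np.linalg.lstsq(np.vstack(A),np.hstack(b),rcond=None)[0];return X
print('bail z.09',ray(t,(95+168/5.333,150+275/5.333),.090), 'ends',ray(t,(95+122/5.333,150+284/5.333),.09),ray(t,(95+215/5.333,150+267/5.333),.09))
# stand corners from crop
for p in((68,80),(265,40),(342,440),(142,489)): print('stand',ray(t,(95+p[0]/5.333,150+p[1]/5.333),.012).round(4))
# pail lid, dish: bright ellipse
hsv=cv2.cvtColor(t["bgr"],cv2.COLOR_BGR2HSV)
print('pail lid top view ext', ray(t,(393.6,167.7),.158), ray(t,(373,167.7),.158),ray(t,(418,167.7),.158))
# pan: lip mask very bright, edges
b=t["bgr"][183:240,298:358].astype(int)
print(b[28,:,2]);print(b[:,30,2]);print(b[28,:,0])
for n,p,z in(('amber',(269.5,183),.08),('petri',(245.5,163),.015),('white',(209,155),.093),('drop',(171,263),.069)): print(n,ray(t,p,z).round(3))
```

```text
[[ 99 101 148 174 194 199 200 201 202 201 201 200 190 192 192 200 204 202
  173 161 165 173]
 [101 100 152 191 202 203 204 204 200 190 186 187 174 178 181 198 204 201
  173 169 172 174]
 [112 100 140 178 199 204 204 204 199 188 163 162 170 172 178 198 204 203
  187 176 174 174]
 [128 100 124 162 194 203 204 205 205 202 163 141 162 171 176 200 205 204
  204 183 174 173]
 [136  98 104 157 196 204 205 205 205 203 170 126 147 166 175 204 204 203
  206 180 171 173]
 [126  95  98 145 194 206 207 207 206 203 172 123 133 150 152 176 168 164
  165 155 163 169]
 [114  94  96 138 202 208 205 203 200 178 142 103 111 111  99 102  86  78
   92 151 174 177]
 [124 102  95 124 179 179 173 164 156 120  82  63  64  63  62  63  61  61
   71 149 183 179]
 [148 113  86  90  98 104 104  85  75  64  59  57  59  62  64  64  61  60
   56 102 162 167]
 [174 125  72  58  56  59  62  59  58  61  62  62  60  61  63  66  69  75
   80 104 150 169]
 [188 138  76  57  58  59  59  57  57  61  61  67  62  80  93 116 140 150
  153 146 141 164]
 [187 151  91  58  56  58  58  61  68  86  95 130 122 143 160 176 194 201
  2
[... 1078 characters left out ...]
19 219 218 219
 219 219 219 219 219 219 219 219 219 220 218 196 211 218 220 218 182 109
  65  60  61  61  61  61]
[ 60  60  60  60  62  88 163 213 219 221 223 223 220 220 220 219 217 217
 217 217 217 217 218 218 218 218 218 219 218 218 218 219 219 217 218 217
 216 217 217 215 215 216 216 217 219 217 214 217 219 219 204 145  75  60
  61  62  61]
[ 62  62  62  62  63  66  88 116 217 228 228 230 235 232 230 230 229 229
 229 229 229 229 229 228 228 228 228 228 228 228 228 228 228 228 228 228
 228 228 228 228 229 229 229 229 229 229 227 202 222 228 229 228 195 116
  68  62  62  62  63  62]
amber [ 0.569 -0.111  0.08 ]
petri [ 0.641 -0.041  0.015]
white [0.646 0.066 0.093]
drop [0.334 0.167 0.069]
```

```bash
cat >> h.py <<'E'
from scipy.spatial.transform import Rotation as Ro, Slerp
def tool(yaw,pitch=0.,flip=0):
    """tool-down frame whose y axis is at world angle yaw(deg); pitch(deg) then turns it about its y"""
    a=np.radians(yaw);y=np.array([np.cos(a),np.sin(a),0]);x=np.array([0,0,-1.]);return np.c_[x,y,np.cross(x,y)]
def rows(p0,R0,p1,R1,n,g):
    """n equal steps from pose 0 to pose 1, in the units of the rows"""
    p0=np.array(p0,float);R=Ro.from_matrix(R0);d=(R.inv()*Ro.from_matrix(R1)).as_rotvec()
    out=[];p=p0.copy();rv=np.round(d/n,3)
    for i in range(n):
        tgt=p0+(np.array(p1)-p0)*(i+1)/n
        s=np.round(R.inv().apply(tgt-p)/.04,2);p=p+R.apply(s*.04);R=R*Ro.from_rotvec(rv)
        out.append([rv.tolist(),s.tolist(),g])
    print("\n".join(str(r) for r in out));print('end',p.round(4),'maxshift',max(np.abs(r[1]).max() for r in out));return p,R.as_matrix()
def st():
    s=robot.read_state();print({k:np.round(s[k],4).tolist() for k in("t","q","eef_pos","contact_force","moment","finger_gap")});print(np.round(s["tcp_rot"],3).tolist());return s
E
python3 - <<'E'
from h import *
s=st();p,R=rows(s["eef_pos"],s["tcp_rot"],[.506,.2972,.14],tool(13.5),13,1.0)
rows(p,R,[.506,.2972,.071],R,3,1.0)
E
```

```text
{'t': 0.3, 'q': [1.328, 0.4233, 1.6301, -0.0, 1.0886, -0.019], 'eef_pos': [0.1386, 0.6092, 0.2224], 'contact_force': [0.9313, 0.583, 0.8022], 'moment': [0.0166, 0.0043, 0.0315], 'finger_gap': 0.0881}
[[-0.0, 0.222, 0.975], [-0.0, 0.975, -0.222], [-1.0, -0.001, -0.0]]
[[0.085, 0.0, 0.0], [0.16, -0.43, 0.82], 1.0]
[[0.085, 0.0, 0.0], [0.16, -0.36, 0.86], 1.0]
[[0.085, 0.0, 0.0], [0.16, -0.28, 0.88], 1.0]
[[0.085, 0.0, 0.0], [0.15, -0.21, 0.9], 1.0]
[[0.085, 0.0, 0.0], [0.16, -0.12, 0.92], 1.0]
[[0.085, 0.0, 0.0], [0.16, -0.06, 0.93], 1.0]
[[0.085, 0.0, 0.0], [0.16, 0.03, 0.92], 1.0]
[[0.085, 0.0, 0.0], [0.16, 0.11, 0.92], 1.0]
[[0.085, 0.0, 0.0], [0.16, 0.18, 0.91], 1.0]
[[0.085, 0.0, 0.0], [0.16, 0.26, 0.89], 1.0]
[[0.085, 0.0, 0.0], [0.16, 0.34, 0.87], 1.0]
[[0.085, 0.0, 0.0], [0.15, 0.4, 0.83], 1.0]
[[0.085, 0.0, 0.0], [0.16, 0.48, 0.79], 1.0]
end [0.506  0.2973 0.1401] maxshift 0.93
[[0.0, 0.0, 0.0], [0.58, 0.0, 0.0], 1.0]
[[0.0, 0.0, 0.0], [0.57, 0.0, 0.0], 1.0]
[[0.0, 0.0, 0.0], [0.58, 0.0, 0.0], 1.0]
end [0.5059 0.2973 0.0709] maxshift 0.58
```

Request:
{"op": "send_rows", "data": {"plan": [[[0.085,0,0],[0.16,-0.43,0.82],1],[[0.085,0,0],[0.16,-0.36,0.86],1],[[0.085,0,0],[0.16,-0.28,0.88],1],[[0.085,0,0],[0.15,-0.21,0.9],1],[[0.085,0,0],[0.16,-0.12,0.92],1]]}}

```text
t: 0.92
eef_pos: [0.2809, 0.4888, 0.191]
tcp_rot: [[0.0, 0.606, 0.795], [0.0, 0.795, -0.606], [-1.0, 0.0, 0.0]]
contact_force: [0.9, -0.1, -0.6]
finger_gap: 0.0875
```

Request:
{"op": "send_rows", "data": {"plan": [[[0.085,0,0],[0.16,-0.06,0.93],1],[[0.085,0,0],[0.16,0.03,0.92],1],[[0.085,0,0],[0.16,0.11,0.92],1],[[0.085,0,0],[0.16,0.18,0.91],1],[[0.085,0,0],[0.16,0.26,0.89],1]]}}

```text
t: 1.55
eef_pos: [0.4221, 0.3686, 0.1589]
tcp_rot: [[0.0, 0.88, 0.474], [0.0, 0.474, -0.88], [-1.0, 0.0, -0.0]]
contact_force: [-0.1, 0.4, -0.1]
finger_gap: 0.0876
```

Request:
{"op": "send_rows", "data": {"plan": [[[0.085,0,0],[0.16,0.34,0.87],1],[[0.085,0,0],[0.15,0.4,0.83],1],[[0.085,0,0],[0.16,0.48,0.79],1],[[0,0,0],[0,0,0],1]]}}

```text
t: 2.05
eef_pos: [0.5074, 0.296, 0.1398]
tcp_rot: [[-0.0, 0.972, 0.237], [-0.0, 0.237, -0.972], [-1.0, -0.0, 0.0]]
contact_force: [-0.7, 0.2, 0.4]
finger_gap: 0.0881
```

Run:
```python
from h import *
s=st();rows(s["eef_pos"],s["tcp_rot"],[.506,.2972,.071],tool(13.5),4,1.0)
t=cam("top");c=cam("scene")
a=cv2.resize(c["bgr"][115:205,120:210],(600,600),interpolation=cv2.INTER_CUBIC);cv2.imwrite("pics/c2.png",a)
```

```text
{'t': 2.05, 'q': [0.508, 0.4749, 1.7715, -0.0002, 0.8954, 0.2693], 'eef_pos': [0.5074, 0.296, 0.1398], 'contact_force': [-0.7466, 0.2259, 0.3745], 'moment': [-0.0403, 0.0492, 0.011], 'finger_gap': 0.0881}
[[-0.0, 0.972, 0.237], [-0.0, 0.237, -0.972], [-1.0, -0.0, 0.0]]
[[0.001, 0.0, 0.0], [0.43, -0.01, -0.01], 1.0]
[[0.001, 0.0, 0.0], [0.43, -0.0, -0.01], 1.0]
[[0.001, 0.0, 0.0], [0.43, -0.01, -0.01], 1.0]
[[0.001, 0.0, 0.0], [0.43, -0.01, -0.01], 1.0]
end [0.5058 0.2973 0.071 ] maxshift 0.43
```

View pics/c2.png

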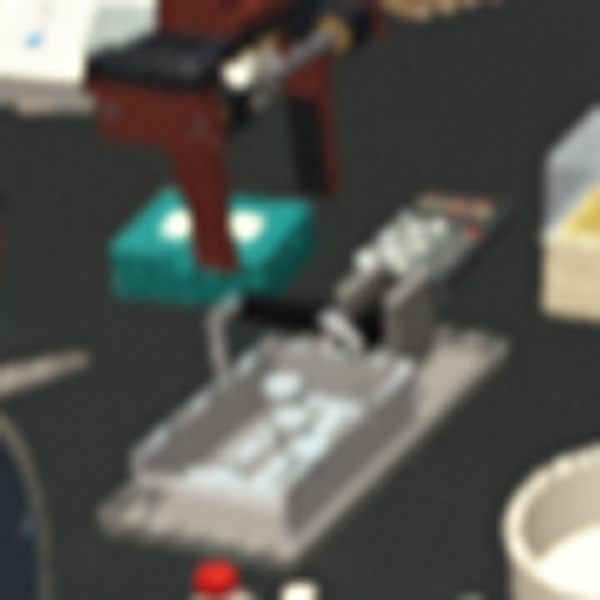

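The gripper is hovering with its fingers at (215,240) and (325,170), on either side of the bail bar (265,312) along the basket's length. I'll go down and grip.

Request:
{"op": "send_rows", "data": {"plan": [[[0,0,0],[0.43,-0.01,-0.01],1],[[0,0,0],[0.43,0,-0.01],1],[[0,0,0],[0.43,-0.01,-0.01],1],[[0,0,0],[0.43,-0.01,-0.01],1],[[0,0,0],[0,0,0],0.3]], "force": 15}}

```text
t: 2.78
eef_pos: [0.5032, 0.2982, 0.0695]
tcp_rot: [[-0.003, 0.971, 0.24], [-0.002, 0.24, -0.971], [-1.0, -0.003, 0.001]]
contact_force: [0.1, -0.4, 0.5]
finger_gap: 0.0809
```

Request:
{"op": "send_rows", "data": {"plan": [[[0,0,0],[0,0,0],-0.5],[[0,0,0],[0,0,0],-1],[[0,0,0],[0,0,0],-1],[[0,0,0],[0,0,0],-1]]}}

```text
t: 3.28
eef_pos: [0.5047, 0.2989, 0.0719]
tcp_rot: [[0.001, 0.971, 0.24], [0.0, 0.24, -0.971], [-1.0, 0.001, -0.0]]
contact_force: [0.1, -0.1, -0.3]
finger_gap: 0.041
```

Run:
```python
from h import *
s=st()
```

```text
{'t': 3.275, 'q': [0.5144, 0.575, 1.8015, 0.0, 0.7645, 0.2724], 'eef_pos': [0.5047, 0.2989, 0.0719], 'contact_force': [0.0643, -0.118, -0.2557], 'moment': [-0.079, -0.0535, -0.0204], 'finger_gap': 0.041}
[[0.001, 0.971, 0.24], [0.0, 0.24, -0.971], [-1.0, 0.001, -0.0]]
```

Request:
{"op": "send_rows", "data": {"plan": [[[0,0,0],[0,0,0],-1],[[0,0,0],[0,0,0],-1],[[0,0,0],[0,0,0],-1],[[0,0,0],[0,0,0],-1]]}}

```text
t: 3.78
eef_pos: [0.5047, 0.2989, 0.0715]
tcp_rot: [[0.0, 0.971, 0.24], [0.0, 0.24, -0.971], [-1.0, 0.0, -0.0]]
contact_force: [0.9, 0.4, -0.5]
finger_gap: 0.012
```

Request:
{"op": "send_rows", "data": {"plan": [[[0,0,0],[0,0,0],-1],[[0,0,0],[0,0,0],-1],[[0,0,0],[0,0,0],-1]], "force": 45}}

```text
t: 4.15
eef_pos: [0.5046, 0.2989, 0.0715]
tcp_rot: [[0.0, 0.971, 0.24], [0.0, 0.24, -0.971], [-1.0, 0.0, -0.0]]
contact_force: [2.0, 0.9, 0.3]
finger_gap: 0.0119
```

Run:
```python
from h import *
s=st()
c=np.array([.4964,-.294])  # pan
p,R=rows(s["eef_pos"],s["tcp_rot"],[.505,.298,.171],s["tcp_rot"],3,-1)
x=np.array([np.cos(np.radians(5.5)),np.sin(np.radians(5.5))])
tp=c+.002*x
p,R=rows(p,R,[*tp,.171],tool(5.5),15,-1)
```

```text
{'t': 4.15, 'q': [0.5144, 0.5756, 1.8014, 0.0, 0.7643, 0.2724], 'eef_pos': [0.5046, 0.2989, 0.0715], 'contact_force': [2.0038, 0.9084, 0.3437], 'moment': [0.0133, -0.2182, -0.0205], 'finger_gap': 0.0119}
[[0.0, 0.971, 0.24], [0.0, 0.24, -0.971], [-1.0, 0.0, -0.0]]
[[0.0, 0.0, 0.0], [-0.83, 0.0, 0.01], -1]
[[0.0, 0.0, 0.0], [-0.83, 0.0, 0.01], -1]
[[0.0, 0.0, 0.0], [-0.83, 0.0, 0.0], -1]
end [0.5048 0.2981 0.1711] maxshift 0.83
[[0.01, -0.0, -0.0], [0.0, -0.25, 0.96], -1]
[[0.01, -0.0, -0.0], [0.0, -0.23, 0.95], -1]
[[0.01, -0.0, -0.0], [0.0, -0.23, 0.96], -1]
[[0.01, -0.0, -0.0], [0.0, -0.22, 0.96], -1]
[[0.01, -0.0, -0.0], [0.0, -0.21, 0.97], -1]
[[0.01, -0.0, -0.0], [0.0, -0.2, 0.97], -1]
[[0.01, -0.0, -0.0], [0.0, -0.19, 0.96], -1]
[[0.01, -0.0, -0.0], [0.0, -0.17, 0.97], -1]
[[0.01, -0.0, -0.0], [0.0, -0.17, 0.98], -1]
[[0.01, -0.0, -0.0], [0.0, -0.16, 0.97], -1]
[[0.01, -0.0, -0.0], [0.0, -0.15, 0.97], -1]
[[0.01, -0.0, -0.0], [0.0, -0.14, 0.98], -1]
[[0.01, -0.0, -0.0], [0.0, -0.14, 0.98], -1]
[[0.01, -0.0, -0.0], [0.0, -0.12, 0.98], -1]
[[0.01, -0.0, -0.0], [0.0, -0.11, 0.98], -1]
end [ 0.4983 -0.2939  0.171 ] maxshift 0.98
```

Gripped at 11.9 mm, which matches the bar's thickness. I'll lift gently and carry with a slow ramp so that no stub slides off on the way.

Request:
{"op": "send_rows", "data": {"plan": [[[0,0,0],[-0.15,0,0],-1],[[0,0,0],[-0.35,0,0],-1],[[0,0,0],[-0.6,0,0],-1],[[0,0,0],[-0.7,0,0],-1],[[0,0,0],[-0.5,0,0],-1]]}}

```text
t: 4.78
eef_pos: [0.5046, 0.2989, 0.1655]
tcp_rot: [[0.001, 0.971, 0.24], [0.001, 0.24, -0.971], [-1.0, 0.001, -0.0]]
contact_force: [0.3, 0.4, -3.3]
finger_gap: 0.0117
```

Request:
{"op": "send_rows", "data": {"plan": [[[0,0,0],[-0.2,0,0],-1],[[0,0,0],[0,-0.03,0.1],-1],[[0,0,0],[0,-0.05,0.2],-1],[[0,0,0],[0,-0.08,0.3],-1],[[0,0,0],[0,-0.1,0.4],-1]]}}

```text
t: 5.4
eef_pos: [0.5036, 0.2562, 0.1709]
tcp_rot: [[-0.001, 0.971, 0.24], [-0.001, 0.24, -0.971], [-1.0, -0.001, 0.0]]
contact_force: [-0.2, -0.5, -2.4]
finger_gap: 0.0114
```

Request:
{"op": "send_rows", "data": {"plan": [[[0,0,0],[0,-0.13,0.5],-1],[[0,0,0],[0,-0.16,0.6],-1],[[0,0,0],[0,-0.18,0.7],-1],[[0,0,0],[0,-0.21,0.8],-1],[[0,0,0],[0,-0.23,0.9],-1]]}}

```text
t: 6.02
eef_pos: [0.5018, 0.1108, 0.1715]
tcp_rot: [[0.0, 0.971, 0.24], [-0.0, 0.24, -0.971], [-1.0, 0.0, 0.0]]
contact_force: [0.2, -0.1, -3.1]
finger_gap: 0.0116
```

Request:
{"op": "send_rows", "data": {"plan": [[[0,0,0],[0,-0.23,0.9],-1],[[0,0,0],[0,-0.23,0.9],-1],[[0,0,0],[0,-0.23,0.9],-1],[[0,0,0],[0,-0.23,0.9],-1],[[0,0,0],[0,-0.23,0.9],-1]]}}

```text
t: 6.65
eef_pos: [0.4999, -0.0751, 0.1716]
tcp_rot: [[0.0, 0.971, 0.239], [-0.0, 0.239, -0.971], [-1.0, 0.0, 0.0]]
contact_force: [0.2, -0.3, -3.6]
finger_gap: 0.0121
```

Request:
{"op": "send_rows", "data": {"plan": [[[0,0,0],[0,-0.23,0.9],-1],[[0,0,0],[0,-0.21,0.83],-1],[[0,0,0],[0,-0.21,0.8],-1],[[0,0,0],[0,-0.18,0.7],-1],[[0,0,0],[0,-0.16,0.6],-1]]}}

```text
t: 7.28
eef_pos: [0.4978, -0.2332, 0.1715]
tcp_rot: [[-0.0, 0.971, 0.239], [-0.0, 0.239, -0.971], [-1.0, -0.0, 0.0]]
contact_force: [0.2, -0.1, -3.5]
finger_gap: 0.0113
```

Request:
{"op": "send_rows", "data": {"plan": [[[0,0,0],[0,-0.13,0.5],-1],[[0,0,0],[0,-0.1,0.4],-1],[[0,0,0],[0,-0.08,0.3],-1],[[0,0,0],[0,-0.05,0.2],-1],[[0,0,0],[0,-0.03,0.1],-1]]}}

```text
t: 7.9
eef_pos: [0.4981, -0.2934, 0.1714]
tcp_rot: [[-0.0, 0.971, 0.24], [0.0, 0.24, -0.971], [-1.0, -0.0, -0.0]]
contact_force: [0.4, 0.2, -2.9]
finger_gap: 0.0119
```

Request:
{"op": "send_rows", "data": {"plan": [[[0.047,0,0],[0,0,0],-1],[[0.047,0,0],[0,0,0],-1],[[0.046,0,0],[0,0,0],-1],[[0,0,0],[0,0,0],-1]]}}

```text
t: 8.4
eef_pos: [0.4982, -0.2928, 0.1714]
tcp_rot: [[-0.0, 0.995, 0.103], [0.0, 0.103, -0.995], [-1.0, -0.0, -0.0]]
contact_force: [-1.0, -0.1, -3.2]
finger_gap: 0.0116
```

Run:
```python
from h import *
s=st()
t=cam("top");c=cam("scene")
a=cv2.resize(c["bgr"][165:285,255:375],(520,520),interpolation=cv2.INTER_CUBIC)
b=cv2.resize(t["bgr"][150:250,285:385],(520,520),interpolation=cv2.INTER_CUBIC)
cv2.imwrite("pics/c3.png",cv2.resize(np.hstack([a,b]),(800,400)))
```

```text
{'t': 8.4, 'q': [-0.552, 0.4189, 1.7744, 0.0001, 0.9485, -0.655], 'eef_pos': [0.4982, -0.2928, 0.1714], 'contact_force': [-1.0063, -0.0697, -3.1525], 'moment': [-0.0584, 0.0517, -0.0041], 'finger_gap': 0.0116}
[[-0.0, 0.995, 0.103], [0.0, 0.103, -0.995], [-1.0, -0.0, -0.0]]
```

View pics/c3.png

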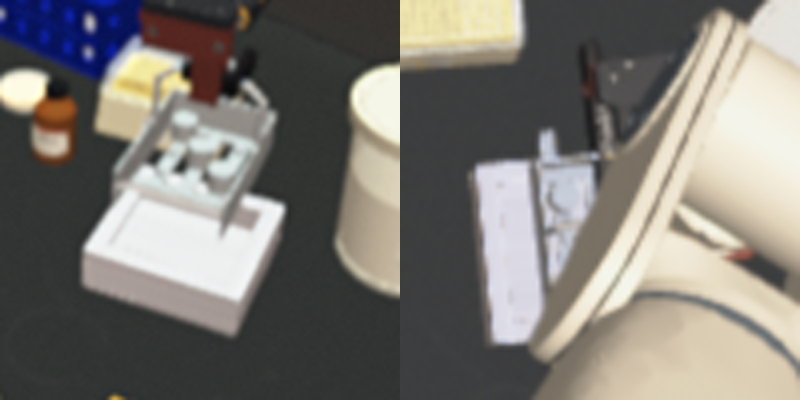

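The scene crop shows the basket over the pan, with three cylinders in it at (185,125), (205,150) and (222,178). The pail is to the right at (375,180). I'll lower it and rock it about the floor's long axis, less than 30° each way to stay clear of the pail.

Request:
{"op": "send_rows", "data": {"plan": [[[0,0,0],[0.38,0,0],-1],[[0,0,0],[0.37,0,0],-1],[[0,-0.172,0],[0.02,0,-0.27],-1],[[0,-0.172,0],[0.02,0,-0.27],-1],[[0,-0.172,0],[0.02,0,-0.27],-1]]}}

```text
t: 9.12
eef_pos: [0.492, -0.2667, 0.1331]
tcp_rot: [[0.03, 0.995, 0.091], [-0.433, 0.095, -0.896], [-0.901, -0.013, 0.434]]
contact_force: [-0.9, -1.4, -2.7]
finger_gap: 0.0118
```

Request:
{"op": "send_rows", "data": {"plan": [[[0,0,0],[0,0,0],-1],[[0,0.172,0],[0.02,0,0.27],-1],[[0,0.172,0],[0.02,0,0.27],-1],[[0,0.172,0],[0.02,0,0.27],-1],[[0,0.172,0],[0.02,0,0.27],-1]]}}

```text
t: 9.75
eef_pos: [0.4953, -0.3084, 0.1395]
tcp_rot: [[-0.033, 0.996, 0.086], [0.187, 0.091, -0.978], [-0.982, -0.016, -0.189]]
contact_force: [0.1, -0.6, -3.2]
finger_gap: 0.0115
```

Request:
{"op": "send_rows", "data": {"plan": [[[0,0.172,0],[0.02,0,0.27],-1],[[0,0.172,0],[0.02,0,0.27],-1],[[0,0,0],[0,0,0],-1],[[0,-0.172,0],[0.02,0,-0.27],-1],[[0,-0.172,0],[0.02,0,-0.27],-1]]}}

```text
t: 10.38
eef_pos: [0.4943, -0.3078, 0.1391]
tcp_rot: [[-0.035, 0.996, 0.085], [0.175, 0.089, -0.981], [-0.984, -0.019, -0.177]]
contact_force: [-0.3, 0.5, -2.7]
finger_gap: 0.0116
```

Request:
{"op": "send_rows", "data": {"plan": [[[0,-0.172,0],[0.02,0,-0.27],-1],[[0,0,0],[0,0,0],-1]]}}

```text
t: 10.62
eef_pos: [0.4926, -0.2929, 0.1411]
tcp_rot: [[-0.022, 0.995, 0.095], [0.009, 0.095, -0.995], [-1.0, -0.021, -0.012]]
contact_force: [-0.0, 0.1, -2.2]
finger_gap: 0.0119
```

Run:
```python
from h import *
s=st()
c=cam("scene")
a=cv2.resize(c["bgr"][185:265,265:345],(640,640),interpolation=cv2.INTER_CUBIC);cv2.imwrite("pics/c4.png",a[:600])
```

```text
{'t': 10.625, 'q': [-0.5552, 0.4643, 1.7866, -0.0046, 0.9146, -0.6473], 'eef_pos': [0.4926, -0.2929, 0.1411], 'contact_force': [-0.03, 0.0756, -2.1576], 'moment': [-0.0302, 0.0461, -0.0617], 'finger_gap': 0.0119}
[[-0.022, 0.995, 0.095], [0.009, 0.095, -0.995], [-1.0, -0.021, -0.012]]
```

View pics/c4.png

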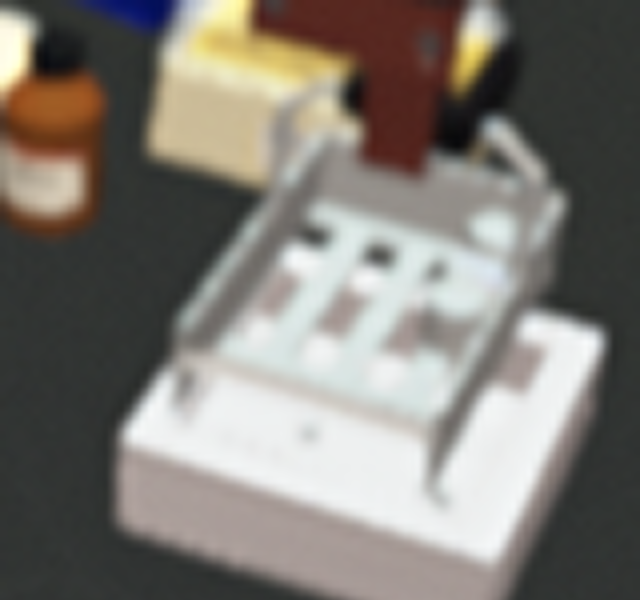

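All three cylinders are on the -y side at (495,225), (460,290) and (470,325), and the left bars are empty. One small grey dot on the near lip at (308,432) needs checking. I'll do another rocking cycle the other way first.

Run:
```python
from h import *
s=st();rows(s["eef_pos"],s["tcp_rot"],[.4983,-.294,.141],tool(5.5),1,-1)
```

```text
{'t': 10.675, 'q': [-0.5574, 0.4663, 1.7836, -0.0036, 0.9162, -0.6486], 'eef_pos': [0.4931, -0.2944, 0.141], 'contact_force': [0.3415, -0.3683, -2.6947], 'moment': [-0.0658, 0.0612, -0.0501], 'finger_gap': 0.0118}
[[-0.022, 0.995, 0.093], [0.011, 0.093, -0.996], [-1.0, -0.021, -0.013]]
[[-0.003, -0.013, 0.021], [-0.0, 0.13, 0.0], -1]
end [ 0.4983 -0.2939  0.1409] maxshift 0.13
```

Request:
{"op": "send_rows", "data": {"plan": [[[0,-0.013,0.021],[0,0.13,0],-1],[[0,-0.172,0],[0.02,0,-0.27],-1],[[0,-0.172,0],[0.02,0,-0.27],-1],[[0,-0.172,0],[0.02,0,-0.27],-1],[[0,0,0],[0,0,0],-1]]}}

```text
t: 11.3
eef_pos: [0.4919, -0.2686, 0.1306]
tcp_rot: [[0.02, 0.996, 0.084], [-0.431, 0.084, -0.898], [-0.902, -0.018, 0.431]]
contact_force: [-0.4, 0.8, -2.2]
finger_gap: 0.0116
```

Request:
{"op": "send_rows", "data": {"plan": [[[0,0,0],[0,0,0],-1],[[0,0.172,0],[0.02,0,0.27],-1],[[0,0.172,0],[0.02,0,0.27],-1],[[0,0.172,0],[0.02,0,0.27],-1],[[0,0.172,0],[0.02,0,0.27],-1]]}}

```text
t: 11.92
eef_pos: [0.4948, -0.312, 0.1384]
tcp_rot: [[-0.032, 0.997, 0.072], [0.184, 0.077, -0.98], [-0.982, -0.018, -0.186]]
contact_force: [-1.3, -0.4, -4.1]
finger_gap: 0.0117
```

Request:
{"op": "send_rows", "data": {"plan": [[[0,0.172,0],[0.02,0,0.27],-1],[[0,0.172,0],[0.02,0,0.27],-1],[[0,0,0],[0,0,0],-1],[[0,0,0],[0,0,0],-1],[[0,-0.172,0],[0.02,0,-0.27],-1]]}}

```text
t: 12.55
eef_pos: [0.4939, -0.3215, 0.1326]
tcp_rot: [[-0.049, 0.997, 0.062], [0.341, 0.075, -0.937], [-0.939, -0.025, -0.343]]
contact_force: [0.3, 0.1, -2.2]
finger_gap: 0.0113
```

Request:
{"op": "send_rows", "data": {"plan": [[[0,-0.172,0],[0.02,0,-0.27],-1],[[0,-0.172,0],[0.02,0,-0.27],-1],[[0,-0.172,0],[0.02,0,-0.27],-1],[[0,-0.172,0],[0.02,0,-0.27],-1],[[0,-0.172,0],[0.02,0,-0.27],-1]]}}

```text
t: 13.18
eef_pos: [0.4884, -0.2698, 0.1329]
tcp_rot: [[0.005, 0.997, 0.08], [-0.44, 0.074, -0.895], [-0.898, -0.031, 0.439]]
contact_force: [-0.5, -0.3, -3.2]
finger_gap: 0.0116
```

Request:
{"op": "send_rows", "data": {"plan": [[[0,0,0],[0,0,0],-1],[[0,0.172,0],[0.02,0,0.27],-1],[[0,0.172,0],[0.02,0,0.27],-1],[[0,0.172,0],[0.02,0,0.27],-1],[[0,0,0],[0,0,0],-1]]}}

```text
t: 13.8
eef_pos: [0.4896, -0.3046, 0.1381]
tcp_rot: [[-0.039, 0.997, 0.063], [0.017, 0.064, -0.998], [-0.999, -0.038, -0.019]]
contact_force: [0.3, 0.5, -2.4]
finger_gap: 0.0117
```

Run:
```python
from h import *
s=st();rows(s["eef_pos"],s["tcp_rot"],[.4983,-.294,.141],tool(5.5),1,-1)
W=[robot.read_state()["contact_force"][2]];c=cam("scene")
crop(c,(265,185,345,260),8,"pics/c5.png")
```

```text
{'t': 13.8, 'q': [-0.5733, 0.4803, 1.7678, -0.0091, 0.9353, -0.6313], 'eef_pos': [0.4896, -0.3046, 0.1381], 'contact_force': [0.3406, 0.5259, -2.4392], 'moment': [-0.1168, 0.0721, -0.0106], 'finger_gap': 0.0117}
[[-0.039, 0.997, 0.063], [0.017, 0.064, -0.998], [-0.999, -0.038, -0.019]]
[[-0.032, -0.02, 0.038], [-0.08, 0.23, -0.25], -1]
end [ 0.4982 -0.2941  0.1412] maxshift 0.25
```

View pics/c5.png

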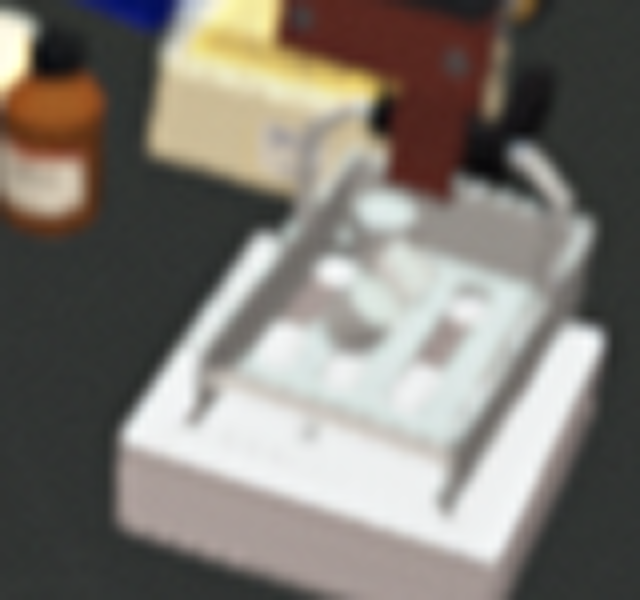

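Run:
```python
from h import *
c=cam("scene");o=cv2.imread("pics/scene0.png")
print('lip pt',ray(c,(265+308/8,185+430/8),.04),ray(c,(265+220/8,185+435/8),.04))
print(o[232:246,288:312].mean(2).astype(int));print(c["bgr"][232:246,288:312].mean(2).astype(int))
t=cam("top");ot=cv2.imread("pics/top0.png");crop(t,(285,175,385,250),8,"pics/t5.png")
big=cv2.resize(c["bgr"][204:232,290:330],None,fx=15,fy=15,interpolation=cv2.INTER_CUBIC);cv2.imwrite("pics/c6.png",np.vstack([big,np.hstack([cv2.resize(o[225:250,278:343],(600,180),interpolation=cv2.INTER_CUBIC)])]))
```

```text
lip pt [ 0.45907529 -0.28711055  0.04      ] [ 0.43983084 -0.26269209  0.04      ]
[[241 240 230 216 225 236 238 238 238 238 238 237 237 237 237 236 237 237
  237 238 238 238 238 239]
 [240 235 218 217 231 237 238 238 238 237 238 237 237 238 237 237 237 237
  236 237 237 237 238 238]
 [237 226 213 227 236 238 238 237 237 237 238 237 237 237 238 237 236 237
  236 236 236 236 236 237]
 [231 216 224 236 239 239 239 238 238 237 237 237 237 237 237 237 237 237
  237 236 236 236 236 236]
 [220 216 232 239 239 239 239 239 239 238 237 238 237 237 237 237 237 236
  237 237 237 237 236 236]
 [217 226 236 239 238 239 239 239 239 239 238 238 238 238 237 237 237 237
  237 237 237 237 237 236]
 [227 234 238 238 237 236 237 238 239 238 239 238 238 238 238 238 237 237
  237 237 237 237 237 237]
 [236 238 238 237 235 232 235 237 236 237 238 238 238 238 238 238 238 238
  238 238 237 237 237 237]
 [240 240 239 238 236 233 235 235 232 235 236 236 237 238 238 238 238 238
  238 238 238 238 238 237]
 [238 239 240 240 239 238 238 236 234 235 235 232 235 237 237 237 238 238
  238 238 238 238 238 238]
 [216 2
[... 1112 characters left out ...]
36 239 239 236 234 236 237 237 238 239 239 240 235 222 207 213 230
  233 227 219 211 205 200]
 [241 240 241 239 237 234 236 236 234 236 237 237 238 237 231 226 229 236
  238 236 233 231 226 217]
 [239 240 241 241 240 239 239 237 234 236 236 234 236 237 236 236 237 238
  239 238 238 237 235 233]
 [217 230 236 239 240 241 241 240 238 239 237 234 235 237 238 238 238 239
  239 239 239 239 239 238]
 [175 192 207 217 229 237 240 240 241 241 240 238 238 237 238 238 237 238
  238 239 238 239 239 239]
 [157 162 167 175 189 207 222 230 236 240 240 241 241 240 240 239 238 238
  238 238 238 239 239 238]
 [157 158 157 157 161 168 176 190 207 220 230 236 240 240 241 241 239 239
  239 238 239 240 239 239]]
```

View pics/c6.png

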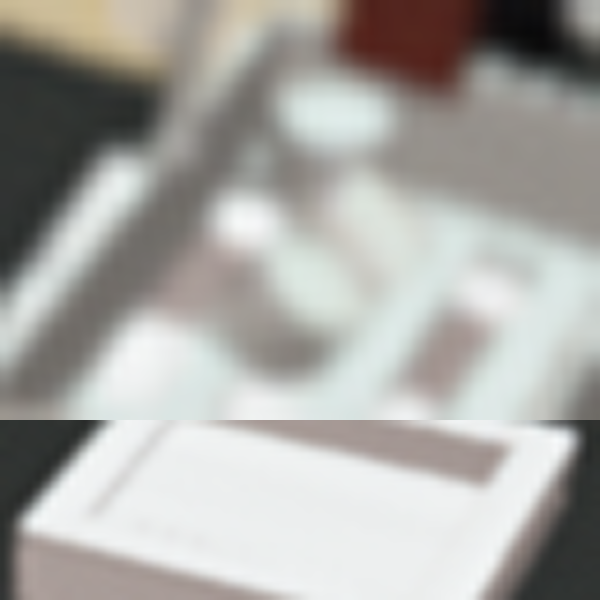

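The dot at (303,239) lies inside the opening, because its ray at lip height lands past the inner edge, so it is on the pan floor. A small bright blob by the left wall may still be a stub. I'll rock again with a slight spout-down pitch.

Request:
{"op": "send_rows", "data": {"plan": [[[-0.032,-0.02,0.038],[-0.08,0.23,-0.25],-1],[[0,0,0.1],[-0.24,-0.16,0],-1],[[0,0,0.1],[0.01,-0.16,0],-1],[[0,0.172,0],[0.02,0,0.27],-1],[[0,0.172,0],[0.02,0,0.27],-1]]}}

```text
t: 14.58
eef_pos: [0.4869, -0.3105, 0.1456]
tcp_rot: [[0.146, 0.976, 0.162], [0.358, 0.1, -0.928], [-0.922, 0.194, -0.335]]
contact_force: [-0.7, -0.3, -3.2]
finger_gap: 0.0119
```

Request:
{"op": "send_rows", "data": {"plan": [[[0,0.05,0],[0,0,0.08],-1],[[0,0,0],[0,0,0],-1],[[0,-0.18,0],[0.02,0,-0.28],-1],[[0,-0.18,0],[0.02,0,-0.28],-1],[[0,-0.18,0],[0.02,0,-0.28],-1]]}}

```text
t: 15.2
eef_pos: [0.4827, -0.2813, 0.149]
tcp_rot: [[0.205, 0.976, 0.071], [-0.125, 0.099, -0.987], [-0.971, 0.194, 0.142]]
contact_force: [-1.7, -0.6, -3.5]
finger_gap: 0.0121
```

Request:
{"op": "send_rows", "data": {"plan": [[[0,-0.18,0],[0.02,0,-0.28],-1],[[0,-0.07,0],[0,0,-0.11],-1],[[0,0,0],[0,0,0],-1],[[0,0.18,0],[0.02,0,0.28],-1],[[0,0.18,0],[0.02,0,0.28],-1]]}}

```text
t: 15.82
eef_pos: [0.474, -0.2912, 0.1437]
tcp_rot: [[0.155, 0.985, 0.072], [-0.057, 0.082, -0.995], [-0.986, 0.15, 0.068]]
contact_force: [-0.6, -0.0, -3.3]
finger_gap: 0.0119
```

Request:
{"op": "send_rows", "data": {"plan": [[[0,0.18,0],[0.02,0,0.28],-1],[[0,0.18,0],[0.02,0,0.28],-1],[[0,0.07,0],[0,0,0.11],-1],[[0,0,0],[0,0,0],-1],[[0,-0.18,0],[0.02,0,-0.28],-1]]}}

```text
t: 16.45
eef_pos: [0.4749, -0.3107, 0.1419]
tcp_rot: [[0.134, 0.986, 0.1], [0.181, 0.075, -0.981], [-0.974, 0.149, -0.168]]
contact_force: [-0.2, 0.9, -2.0]
finger_gap: 0.0116
```

Request:
{"op": "send_rows", "data": {"plan": [[[0,-0.18,0],[0.02,0,-0.28],-1],[[0,0,-0.1],[0.01,0.16,0],-1],[[0,0,-0.1],[0.01,0.16,0],-1],[[0,0,0],[0,0,0],-1]]}}

```text
t: 16.95
eef_pos: [0.4882, -0.2952, 0.1453]
tcp_rot: [[-0.048, 0.996, 0.082], [-0.01, 0.081, -0.997], [-0.999, -0.048, 0.006]]
contact_force: [0.7, -0.3, -2.9]
finger_gap: 0.0114
```

Run:
```python
from h import *
s=st();rows(s["eef_pos"],s["tcp_rot"],[.4983,-.294,.19],tool(5.5),1,-1)
c=cam("scene");crop(c,(265,175,345,250),8,"pics/c7.png")
f=[]
for i in range(4):
    cam("scene");f.append(robot.read_state()["contact_force"][2])
print(np.mean(f),np.std(f))
```

```text
{'t': 16.95, 'q': [-0.5467, 0.4604, 1.7819, -0.0412, 0.9354, -0.6033], 'eef_pos': [0.4882, -0.2952, 0.1453], 'contact_force': [0.7008, -0.2777, -2.8856], 'moment': [-0.0923, 0.0011, 0.0157], 'finger_gap': 0.0114}
[[-0.048, 0.996, 0.082], [-0.01, 0.081, -0.997], [-0.999, -0.048, 0.006]]
[[-0.014, 0.006, 0.048], [-1.13, 0.2, -0.0], -1]
end [ 0.4984 -0.2941  0.19  ] maxshift 1.13
-2.673363776586977 0.41765723512662367
```

View pics/c7.png

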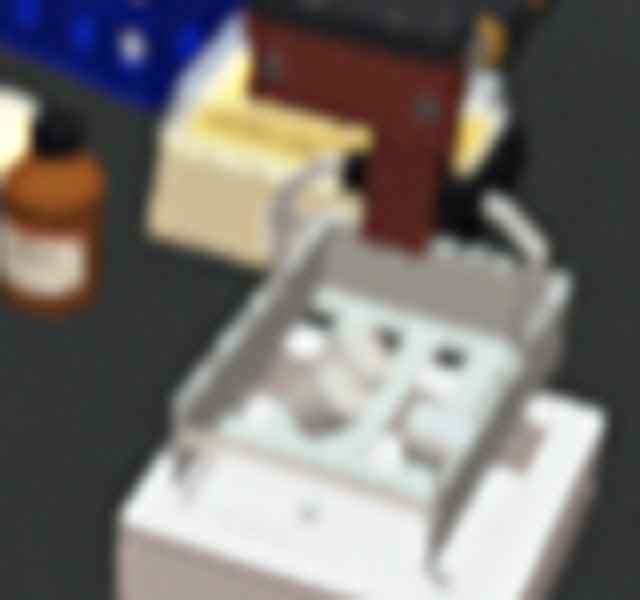

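The left and rear slots are clear and no stub is visible in the basket; the three cylinders are at (370,350), (320,410) and (435,420). I'll lift it and move aside to look into the pan from above.

Request:
{"op": "send_rows", "data": {"plan": [[[-0.014,0.006,0.048],[-0.5,0.2,0],-1],[[0,0,0],[-0.6,0,0],-1],[[0,0,0],[-0.4,0,-0.2],-1],[[0,0,0],[0,0,-0.4],-1],[[0,0,0],[0,0,-0.6],-1]]}}

```text
t: 17.82
eef_pos: [0.49, -0.2466, 0.2034]
tcp_rot: [[-0.005, 0.996, 0.09], [0.002, 0.09, -0.996], [-1.0, -0.005, -0.002]]
contact_force: [-0.3, 0.7, -2.9]
finger_gap: 0.0118
```

Request:
{"op": "send_rows", "data": {"plan": [[[0,0,0],[0,0,-0.8],-1],[[0,0,0],[0,0,-0.9],-1],[[0,0,0],[0,0,-0.9],-1],[[0,0,0],[0,0,-0.8],-1],[[0,0,0],[0,0,-0.6],-1]]}}

```text
t: 18.45
eef_pos: [0.4746, -0.086, 0.2033]
tcp_rot: [[-0.007, 0.996, 0.093], [0.002, 0.093, -0.996], [-1.0, -0.006, -0.002]]
contact_force: [1.0, -0.0, -2.4]
finger_gap: 0.0117
```

Request:
{"op": "send_rows", "data": {"plan": [[[0,0,0],[0,0,-0.4],-1],[[0,0,0],[0,0,-0.2],-1],[[0,0,0],[0,0,0],-1]]}}

```text
t: 18.82
eef_pos: [0.474, -0.0646, 0.2042]
tcp_rot: [[-0.005, 0.996, 0.092], [0.001, 0.092, -0.996], [-1.0, -0.004, -0.001]]
contact_force: [-0.9, 0.7, -2.4]
finger_gap: 0.0116
```

Run:
```python
from h import *
s=st();t=cam("top");c=cam("scene")
a=cv2.resize(t["bgr"][182:242,295:360],(520,480),interpolation=cv2.INTER_CUBIC)
b=cv2.resize(c["bgr"][120:200,215:300],(0,0),fx=5,fy=5,interpolation=cv2.INTER_CUBIC)
o=np.zeros((480,960,3),np.uint8);o[:,:520]=np.clip((a.astype(float)-150)*2.4,0,255);o[:400,520:945]=b;cv2.imwrite("pics/c8.png",cv2.resize(o,(800,400)))
```

```text
{'t': 18.825, 'q': [-0.1603, 0.2354, 1.9591, 0.0001, 0.9517, -0.2525], 'eef_pos': [0.474, -0.0646, 0.2042], 'contact_force': [-0.9309, 0.673, -2.4399], 'moment': [-0.0884, 0.0273, 0.015], 'finger_gap': 0.0116}
[[-0.005, 0.996, 0.092], [0.001, 0.092, -0.996], [-1.0, -0.004, -0.001]]
```

View pics/c8.png

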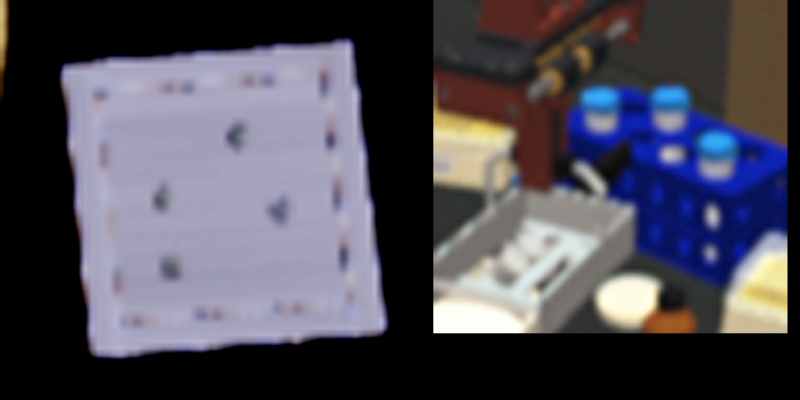

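The enhanced top crop shows all four stubs on the pan floor, at (235,135), (162,198), (280,210) and (170,267), and the lip is clear. The scene view shows the basket with the cylinders. Next I'll refine the pan pose, fit the arm's planar geometry for the tipping pose, and plan the placing.

Run:
```python
from h import *
from scipy.optimize import least_squares
s=st();t=cam("top")
f=lambda p:ray(t,(295+p[0]/6.667,182+p[1]/6.667),.04)
C=[f(p) for p in((65,66),(350,43),(384,332),(93,354))];print(np.round(C,4).tolist())
D=np.array([[.4233,1.6301,1.0886,.6248,.2224],[.4749,1.7715,.8954,.5874,.1398],[.5756,1.8014,.7643,.5865,.0715],[.4189,1.7744,.9485,.5779,.1714],[.2354,1.9591,.9517,.4784,.2042]])
def F(v):
    a1,L2,L3,o,d=v;a=D[:,0];b=a+D[:,1]
    return np.r_[a1+L2*np.sin(a)+L3*np.sin(b)+o*np.cos(b)-D[:,3], d+L2*np.cos(a)+L3*np.cos(b)-o*np.sin(b)-D[:,4]]
r=least_squares(F,[0,.45,.45,0,.1]);print(r.x.round(4),np.abs(r.fun).max())
x=np.array([np.cos(.096),np.sin(.096)]);y=np.array([-x[1],x[0]])
c=np.array([.4964,-.294]);tp=c+.006*x+.012*y;print(tp)
rows(s["eef_pos"],s["tcp_rot"],[*tp,.15],tool(5.5),9,-1)
```

```text
{'t': 18.925, 'q': [-0.1617, 0.2356, 1.9586, 0.0, 0.9518, -0.2528], 'eef_pos': [0.4742, -0.0653, 0.2043], 'contact_force': [-0.4185, 0.0062, -2.5337], 'moment': [-0.0448, 0.0224, -0.0155], 'finger_gap': 0.0119}
[[-0.004, 0.996, 0.091], [0.001, 0.091, -0.996], [-1.0, -0.004, -0.001]]
[[0.5508, -0.2204, 0.04], [0.5638, -0.3495, 0.04], [0.4338, -0.3626, 0.04], [0.4217, -0.2327, 0.04]]
[-0.0009  0.5682  0.4846  0.0794 -0.0006] 0.0002975302961453208
[ 0.50122214 -0.28148014]
[[-0.001, -0.0, 0.0], [0.15, 0.02, 0.61], -1]
[[-0.001, -0.0, 0.0], [0.15, 0.02, 0.6], -1]
[[-0.001, -0.0, 0.0], [0.15, 0.02, 0.61], -1]
[[-0.001, -0.0, 0.0], [0.15, 0.02, 0.6], -1]
[[-0.001, -0.0, 0.0], [0.15, 0.02, 0.61], -1]
[[-0.001, -0.0, 0.0], [0.15, 0.01, 0.6], -1]
[[-0.001, -0.0, 0.0], [0.15, 0.02, 0.61], -1]
[[-0.001, -0.0, 0.0], [0.15, 0.02, 0.6], -1]
[[-0.001, -0.0, 0.0], [0.15, 0.01, 0.61], -1]
end [ 0.5011 -0.2817  0.15  ] maxshift 0.61
```

```bash
cat >> h.py <<'E'
from scipy.optimize import least_squares
L6=.35
def fk(q,L6=None):
    L6=L6 or globals()["L6"]
    b=q[1]+q[2];u=lambda a:np.array([np.sin(a),0,np.cos(a)])
    f=u(b);n=np.array([np.cos(b),0,-np.sin(b)]);l=np.array([0,1.,0])
    w=-.0009*np.array([1,0,0])+.5682*u(q[1])+.4846*f+.0794*n+np.array([0,0,L6-.0006])
    m=np.cos(q[3])*n+np.sin(q[3])*l;k=-np.sin(q[3])*n+np.cos(q[3])*l
    x=np.cos(q[4])*f+np.sin(q[4])*m; v=-np.sin(q[4])*f+np.cos(q[4])*m
    y=np.cos(q[5])*k+np.sin(q[5])*(-v)*S6; R=np.c_[x,y,np.cross(x,y)]
    Z=Ro.from_euler('z',q[0]).as_matrix();return Z@(w+L6*x),Z@R
S6=-1.
LO=np.array([-3,-.9,.09,-1.31,.11,-2.54]);HI=np.array([3,2.11,2.58,4.45,2.69,2.54])
def ik(p,R,q0):
    e=lambda q:np.r_[(fk(q)[0]-p)*5,(fk(q)[1]-R).ravel()]
    r=least_squares(e,np.clip(q0,LO+.01,HI-.01),bounds=(LO,HI));return r.x,np.abs(r.fun).max()
def basket_tcp(lip,Y,th):
    """TCP pose for the handle grasp, with the spout lip at lip, yaw Y deg, tipped th deg"""
    B=Ro.from_euler('z',Y,degrees=True).as_matrix()@Ro.from_euler('y',-th,degrees=True).as_matrix()
    return np.array(lip)+B@np.array([.182,0,-.008]),B@np.array([[0,0,-1],[0,-1,0],[-1,0,0]]).T
E
python3 - <<'E'
import h;from h import *
P=[([-.5467,.4604,1.7819,-.0412,.9354,-.6033],[.4882,-.2952,.1453],[[-0.048,.996,.082],[-.01,.081,-.997],[-.999,-.048,.006]]),
([-.5733,.4803,1.7678,-.0091,.9353,-.6313],[.4896,-.3046,.1381],[[-.039,.997,.063],[.017,.064,-.998],[-.999,-.038,-.019]])]
for S in(-1,1):
    h.S6=S;print(S,[np.abs(fk(q,.35)[1]-np.array(R)).max().round(3) for q,p,R in P])
h.S6=-1 if np.abs(fk(P[0][0],.35)[1]-np.array(P[0][2])).max()>.5 else 1
best=min((-1,1),key=lambda S:(setattr(h,'S6',S),np.abs(fk(P[0][0],.35)[1]-np.array(P[0][2])).max())[1]);h.S6=best;print('S6',best)
for L in(.25,.3,.35,.4,.45): print(L,[np.round((fk(q,L)[0]-p)*1000,1).tolist() for q,p,R in P])
for L in(.3,.35,.4):
    h.L6=L
    q=np.array([-.2,.5,1.7,.0,.9,1.])
    for th in(0,20,40,55,65,75):
        p,R=basket_tcp([.508,.065,.09],90,th);q,e=ik(p,R,q);print(L,th,p.round(3),q.round(2),round(e,4))
E
```

```text
-1 [np.float64(0.35), np.float64(0.3)]
1 [np.float64(1.078), np.float64(1.062)]
S6 -1
0.25 [[-3.3, -9.6, -0.2], [-4.1, -11.0, -0.1]]
0.3 [[-5.7, -10.1, -0.2], [-6.1, -10.2, -0.1]]
0.35 [[-8.1, -10.5, -0.1], [-8.0, -9.4, -0.0]]
0.4 [[-10.5, -11.0, -0.1], [-10.0, -8.6, 0.0]]
0.45 [[-12.9, -11.5, 0.0], [-11.9, -7.7, 0.0]]
0.3 0 [0.508 0.247 0.082] [ 0.45  0.54  1.85 -0.    0.76 -2.02] 0.0
0.3 20 [0.508 0.239 0.145] [ 0.26  0.42  1.91  0.49  0.78 -1.49] 0.0
0.3 40 [0.508 0.21  0.201] [ 0.03  0.39  1.95  0.88  0.99 -1.03] 0.0
0.3 55 [0.508 0.176 0.234] [-0.14  0.44  1.95  1.04  1.22 -0.81] 0.0
0.3 65 [0.508 0.149 0.252] [-0.24  0.5   1.94  1.11  1.39 -0.69] 0.0
0.3 75 [0.508 0.12  0.264] [-0.32  0.57  1.92  1.16  1.55 -0.61] 0.0
0.35 0 [0.508 0.247 0.082] [ 0.45  0.54  1.85 -0.    0.76 -2.02] 0.0
0.35 20 [0.508 0.239 0.145] [ 0.23  0.42  1.92  0.49  0.78 -1.45] 0.0
0.35 40 [0.508 0.21  0.201] [-0.03  0.41  1.96  0.86  1.01 -0.97] 0.0
0.35 55 [0.508 0.176 0.234] [-0.21  0.48  1.95  1.01  1.25 -0.74] 0.0
0.35 65 [0.508 0.149 0.252] [-0.32  0.56  1.92  1.06  1.41 -0.63] 0.0
0.35 75 [0.508 0.12  0.264] [-0.41  0.66  1.89  1.09  1.57 -0.54] 0.0
0.4 0 [0.508 0.247 0.082] [ 0.45  0.54  1.85 -0.    0.76 -2.02] 0.0
0.4 20 [0.508 0.239 0.145] [ 0.2   0.42  1.93  0.5   0.78 -1.41] 0.0
0.4 40 [0.508 0.21  0.201] [-0.09  0.43  1.96  0.85  1.03 -0.92] 0.0
0.4 55 [0.508 0.176 0.234] [-0.29  0.53  1.93  0.96  1.27 -0.69] 0.0
0.4 65 [0.508 0.149 0.252] [-0.4   0.63  1.89  1.    1.43 -0.58] 0.0
0.4 75 [0.508 0.12  0.264] [-0.48  0.74  1.84  1.03  1.59 -0.49] 0.0
```

Request:
{"op": "send_rows", "data": {"plan": [[[0,0,0],[0.1,0,0.2],-1],[[0,0,0],[0.15,0.02,0.4],-1],[[0,0,0],[0.15,0.02,0.6],-1],[[0,0,0],[0.15,0.02,0.8],-1],[[0,0,0],[0.2,0.02,0.8],-1]]}}

```text
t: 19.6
eef_pos: [0.4874, -0.1784, 0.1736]
tcp_rot: [[-0.004, 0.996, 0.091], [0.001, 0.091, -0.996], [-1.0, -0.004, -0.001]]
contact_force: [0.3, 0.1, -1.7]
finger_gap: 0.0113
```

Request:
{"op": "send_rows", "data": {"plan": [[[0,0,0],[0.2,0.02,0.8],-1],[[0,0,0],[0.2,0.02,0.7],-1],[[0,0,0],[0.2,0,0.6],-1],[[0,0,0],[0,0,0.4],-1],[[0,0,0],[0,0,0.1],-1]]}}

```text
t: 20.23
eef_pos: [0.4984, -0.2806, 0.15]
tcp_rot: [[-0.004, 0.996, 0.09], [0.001, 0.09, -0.996], [-1.0, -0.004, -0.001]]
contact_force: [-0.7, -0.4, -1.7]
finger_gap: 0.012
```

Run:
```python
from h import *
s=st();rows(s["eef_pos"],s["tcp_rot"],[.4993,-.280,.110],tool(5.6),3,-1)
```

```text
{'t': 20.225, 'q': [-0.5328, 0.4422, 1.798, -0.0017, 0.9055, -0.6219], 'eef_pos': [0.4984, -0.2806, 0.15], 'contact_force': [-0.6717, -0.3977, -1.7312], 'moment': [-0.0663, 0.0449, -0.0071], 'finger_gap': 0.012}
[[-0.004, 0.996, 0.09], [0.001, 0.09, -0.996], [-1.0, -0.004, -0.001]]
[[-0.003, -0.0, 0.001], [0.33, 0.01, -0.0], -1]
[[-0.003, -0.0, 0.001], [0.34, 0.01, -0.01], -1]
[[-0.003, -0.0, 0.001], [0.33, 0.01, -0.0], -1]
end [ 0.4994 -0.28    0.11  ] maxshift 0.34
```

The pan target pose is reached. I'll lower, touch down gently, and open.

Request:
{"op": "send_rows", "data": {"plan": [[[-0.003,0,0],[0.3,0.01,0],-1],[[-0.003,0,0],[0.4,0.01,-0.01],-1],[[-0.003,0,0],[0.25,0.01,0],-1],[[0,0,0],[0.06,0,0],-1],[[0,0,0],[0.05,0,0],-1]]}}

```text
t: 20.85
eef_pos: [0.4995, -0.2788, 0.1076]
tcp_rot: [[-0.004, 0.995, 0.1], [0.001, 0.1, -0.995], [-1.0, -0.004, -0.001]]
contact_force: [-3.3, 1.8, 5.5]
finger_gap: 0.0115
```

```bash
python3 - <<'E'
import re
t=open("h.py").read()
t=t.replace("y=np.cos(q[5])*k+np.sin(q[5])*(-v)*S6","y=-np.cos(q[5])*v-np.sin(q[5])*k").replace("np.array([0,0,L6-.0006])","np.array([0,.0115,L6-.0006])")
open("h.py","w").write(t)
E
python3 - <<'E'
import h;from h import *
st()
P=[([-.5467,.4604,1.7819,-.0412,.9354,-.6033],[.4882,-.2952,.1453],[[-0.048,.996,.082],[-.01,.081,-.997],[-.999,-.048,.006]]),
([-.5733,.4803,1.7678,-.0091,.9353,-.6313],[.4896,-.3046,.1381],[[-.039,.997,.063],[.017,.064,-.998],[-.999,-.038,-.019]])]
print([np.abs(fk(q,.35)[1]-np.array(R)).max().round(3) for q,p,R in P])
for L in(.2,.25,.3,.35): print(L,[np.round((fk(q,L)[0]-p)*1000,1).tolist() for q,p,R in P])
for L in(.25,.3):
    h.L6=L
    q=np.array([.4,.5,1.7,.0,.9,.4])
    for th in(0,20,40,55,65,75):
        p,R=basket_tcp([.508,.065,.09],90,th);q,e=ik(p,R,q);print(L,th,p.round(3),q.round(2),round(e,4))
E
```

```text
{'t': 20.85, 'q': [-0.5292, 0.5048, 1.8187, -0.0019, 0.8224, -0.6285], 'eef_pos': [0.4995, -0.2788, 0.1076], 'contact_force': [-3.3384, 1.8469, 5.4949], 'moment': [-0.0051, 0.3908, 0.0155], 'finger_gap': 0.0115}
[[-0.004, 0.995, 0.1], [0.001, 0.1, -0.995], [-1.0, -0.004, -0.001]]
[np.float64(0.0), np.float64(0.0)]
0.2 [[5.0, 0.7, -0.3], [4.1, -2.2, -0.2]]
0.25 [[2.6, 0.3, -0.2], [2.1, -1.4, -0.1]]
0.3 [[0.2, -0.2, -0.2], [0.2, -0.5, -0.1]]
0.35 [[-2.1, -0.7, -0.1], [-1.8, 0.3, -0.0]]
0.25 0 [0.508 0.247 0.082] [ 0.43  0.54  1.85 -0.    0.76  0.43] 0.0
0.25 20 [0.508 0.239 0.145] [ 0.27  0.42  1.9   0.49  0.78 -0.07] 0.0
0.25 40 [0.508 0.21  0.201] [ 0.07  0.37  1.94  0.88  0.99 -0.49] 0.0
0.25 55 [0.508 0.176 0.234] [-0.08  0.4   1.95  1.06  1.21 -0.7 ] 0.0
0.25 65 [0.508 0.149 0.252] [-0.17  0.44  1.95  1.15  1.37 -0.81] 0.0
0.25 75 [0.508 0.12  0.264] [-0.26  0.5   1.94  1.21  1.53 -0.89] 0.0
0.3 0 [0.508 0.247 0.082] [ 0.43  0.54  1.85 -0.    0.76  0.43] 0.0
0.3 20 [0.508 0.239 0.145] [ 0.24  0.42  1.91  0.49  0.78 -0.11] 0.0
0.3 40 [0.508 0.21  0.201] [ 0.01  0.39  1.95  0.87  1.   -0.55] 0.0
0.3 55 [0.508 0.176 0.234] [-0.16  0.44  1.95  1.03  1.23 -0.77] 0.0
0.3 65 [0.508 0.149 0.252] [-0.26  0.5   1.94  1.1   1.4  -0.88] 0.0
0.3 75 [0.508 0.12  0.264] [-0.34  0.57  1.92  1.14  1.56 -0.97] 0.0
```

The arm model now fits to 0.5 mm with the wrist-to-TCP length at 0.30 m, and sideways tipping is well within range. The basket is seated, with force going from -2.5 N to +5.5 N at the expected height. I'll release, rise, turn, and move over the handle.

```bash
sed -i 's/^L6=.35/L6=.30/' h.py
python3 - <<'E'
from h import *
p,R=rows([.4995,-.2788,.19],tool(5.7),[.595,-.2692,.17],tool(-84.3),9,.8)
E
```

```text
[[0.175, 0.0, 0.0], [0.06, 0.27, -0.0], 0.8]
[[0.175, 0.0, 0.0], [0.05, 0.26, -0.05], 0.8]
[[0.175, 0.0, 0.0], [0.06, 0.25, -0.09], 0.8]
[[0.175, 0.0, 0.0], [0.05, 0.23, -0.13], 0.8]
[[0.175, 0.0, 0.0], [0.06, 0.2, -0.17], 0.8]
[[0.175, 0.0, 0.0], [0.05, 0.17, -0.21], 0.8]
[[0.175, 0.0, 0.0], [0.06, 0.14, -0.23], 0.8]
[[0.175, 0.0, 0.0], [0.05, 0.09, -0.25], 0.8]
[[0.175, 0.0, 0.0], [0.06, 0.04, -0.26], 0.8]
end [ 0.5948 -0.2692  0.17  ] maxshift 0.27
```

Request:
{"op": "send_rows", "data": {"plan": [[[0,0,0],[-0.05,0,0],-0.5],[[0,0,0],[0,0,0],0],[[0,0,0],[0,0,0],0.2],[[0,0,0],[0,0,0],0.2]], "force": 20}}

```text
t: 21.35
eef_pos: [0.4995, -0.2791, 0.1099]
tcp_rot: [[-0.004, 0.995, 0.1], [0.001, 0.1, -0.995], [-1.0, -0.004, -0.001]]
contact_force: [0.2, 0.2, 0.0]
finger_gap: 0.0485
```

Request:
{"op": "send_rows", "data": {"plan": [[[0,0,0],[-0.2,0,0],0.4],[[0,0,0],[-0.45,0,0],0.6],[[0,0,0],[-0.7,0,0],0.8],[[0,0,0],[-0.5,0,0],0.8],[[0,0,0],[-0.2,0,0],0.8]]}}

```text
t: 21.98
eef_pos: [0.5006, -0.2795, 0.1941]
tcp_rot: [[-0.001, 0.995, 0.1], [-0.001, 0.1, -0.995], [-1.0, -0.001, 0.001]]
contact_force: [0.3, -0.3, -0.8]
finger_gap: 0.0792
```

Request:
{"op": "send_rows", "data": {"plan": [[[0.175,0,0],[0.06,0.27,0],0.8],[[0.175,0,0],[0.05,0.26,-0.05],0.8],[[0.175,0,0],[0.06,0.25,-0.09],0.8],[[0.175,0,0],[0.05,0.23,-0.13],0.8],[[0.175,0,0],[0.06,0.2,-0.17],0.8]]}}

```text
t: 22.6
eef_pos: [0.5526, -0.2735, 0.1802]
tcp_rot: [[-0.005, 0.711, -0.704], [0.001, -0.704, -0.711], [-1.0, -0.004, 0.002]]
contact_force: [-0.2, 1.0, -0.6]
finger_gap: 0.0789
```

Request:
{"op": "send_rows", "data": {"plan": [[[0.175,0,0],[0.05,0.17,-0.21],0.8],[[0.175,0,0],[0.06,0.14,-0.23],0.8],[[0.175,0,0],[0.05,0.09,-0.25],0.8],[[0.175,0,0],[0.06,0.04,-0.26],0.8],[[0,0,0],[0,0,0],0.8]]}}

```text
t: 23.22
eef_pos: [0.5951, -0.2691, 0.171]
tcp_rot: [[-0.005, 0.098, -0.995], [0.001, -0.995, -0.098], [-1.0, -0.002, 0.005]]
contact_force: [0.3, -0.2, 0.2]
finger_gap: 0.079
```

Run:
```python
from h import *
s=st();rows(s["eef_pos"],s["tcp_rot"],[.595,-.2692,.058],tool(-84.3),5,.8)
c=cam("scene")
# basket on the pan: check against expected points
a=np.radians(5.7);B=Ro.from_euler('z',a).as_matrix();o=np.array([.4975,-.279,.044])
pts={'lipL':[-.084,.042,.020],'lipR':[-.084,-.042,.020],'bail':[.002,0,.09],'hand_end':[.131,0,.042]}
im=c["bgr"].copy()
for k,v in pts.items():
    u=proj(c,o+B@np.array(v))[0];print(k,u.round(1));cv2.circle(im,tuple(np.int32(u*16)),12,(0,0,255),-1,shift=4)
cv2.imwrite("pics/c9.png",cv2.resize(im[170:260,270:390],(800,600),interpolation=cv2.INTER_CUBIC))
```

```text
{'t': 23.225, 'q': [-0.4424, 0.5236, 1.5969, -0.0012, 1.0258, 1.0308], 'eef_pos': [0.5951, -0.2691, 0.171], 'contact_force': [0.2821, -0.1525, 0.1778], 'moment': [0.0251, 0.1481, 0.0066], 'finger_gap': 0.079}
[[-0.005, 0.098, -0.995], [0.001, -0.995, -0.098], [-1.0, -0.002, 0.005]]
[[-0.0, 0.001, 0.0], [0.57, 0.0, -0.0], 0.8]
[[-0.0, 0.001, 0.0], [0.56, 0.0, -0.0], 0.8]
[[-0.0, 0.001, 0.0], [0.57, 0.0, -0.0], 0.8]
[[-0.0, 0.001, 0.0], [0.56, 0.01, -0.0], 0.8]
[[-0.0, 0.001, 0.0], [0.57, -0.0, -0.0], 0.8]
end [ 0.5949 -0.2693  0.0578] maxshift 0.57
lipL [282.3 236.3]
lipR [311.9 246. ]
bail [310.1 203.1]
hand_end [322.6 194.9]
```

View pics/c9.png

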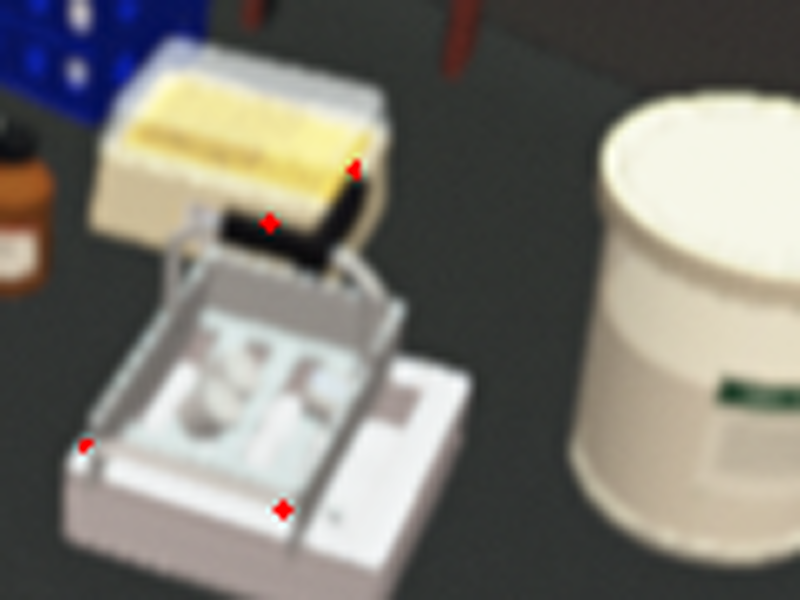

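The basket stands on the rim with the three cylinders at (235,360), (205,405) and (325,380). The predicted bail and handle points fall on the black bars to within about a pixel. I'll go down on the handle and close.

Request:
{"op": "send_rows", "data": {"plan": [[[0,0.005,0],[0.5,0,0],0.8],[[0,0,0],[0.65,0,0],0.6],[[0,0,0],[0.75,0,0],0.4],[[0,0,0],[0.6,0,0],0.2],[[0,0,0],[0.3,0,0],0.1]], "force": 12}}

```text
t: 23.9
eef_pos: [0.5938, -0.2689, 0.0581]
tcp_rot: [[-0.001, 0.099, -0.995], [0.002, -0.995, -0.099], [-1.0, -0.002, 0.001]]
contact_force: [-0.0, -0.6, -0.0]
finger_gap: 0.0489
```

Request:
{"op": "send_rows", "data": {"plan": [[[0,0,0],[0,0,0],-0.3],[[0,0,0],[0,0,0],-0.6],[[0,0,0],[0,0,0],-1],[[0,0,0],[0,0,0],-1],[[0,0,0],[0,0,0],-1]]}}

```text
t: 24.52
eef_pos: [0.5954, -0.2695, 0.06]
tcp_rot: [[0.002, 0.096, -0.995], [0.001, -0.995, -0.096], [-1.0, -0.0, -0.002]]
contact_force: [-1.4, -1.3, 3.4]
finger_gap: 0.0115
```

Request:
{"op": "send_rows", "data": {"plan": [[[0,0,0],[0,0,0],-1],[[0,0,0],[0,0,0],-1],[[0,0,0],[0,0,0],-1]], "force": 58}}

```text
t: 24.9
eef_pos: [0.5955, -0.2695, 0.06]
tcp_rot: [[0.002, 0.096, -0.995], [0.001, -0.995, -0.096], [-1.0, -0.001, -0.002]]
contact_force: [-0.7, -0.9, 5.8]
finger_gap: 0.0112
```

Run:
```python
from h import *
s=st()
# lift, yaw to 90, over the dish
p0=s["eef_pos"];R0=s["tcp_rot"]
q=np.array(s["q"])
lift=p0+[0,0,.10]
p1,R1=basket_tcp([.508,.085,.135],90,0)
print('lift->',p1.round(4))
p,R=rows(lift,R0,p1,R1,16,-1)
for i in(0,4,8,12,16):
    f=i/16;Rm=Slerp([0,1],Ro.from_matrix([R0,R1]))(f).as_matrix();q,e=ik(lift+(p1-lift)*f,Rm,q);print(q.round(2),round(e,4))
```

```text
{'t': 24.9, 'q': [-0.4439, 0.6672, 1.6467, 0.0019, 0.8264, 1.0293], 'eef_pos': [0.5955, -0.2695, 0.06], 'contact_force': [-0.6891, -0.895, 5.8316], 'moment': [-0.1945, 0.3605, 0.0575], 'finger_gap': 0.0112}
[[0.002, 0.096, -0.995], [0.001, -0.995, -0.096], [-1.0, -0.001, -0.002]]
lift-> [0.508 0.267 0.127]
[[-0.092, -0.0, -0.0], [0.05, -0.85, 0.06], -1]
[[-0.092, -0.0, -0.0], [0.05, -0.85, -0.03], -1]
[[-0.092, -0.0, -0.0], [0.06, -0.84, -0.1], -1]
[[-0.092, -0.0, -0.0], [0.05, -0.83, -0.17], -1]
[[-0.092, -0.0, -0.0], [0.05, -0.81, -0.26], -1]
[[-0.092, -0.0, -0.0], [0.05, -0.79, -0.32], -1]
[[-0.092, -0.0, -0.0], [0.05, -0.75, -0.4], -1]
[[-0.092, -0.0, -0.0], [0.05, -0.71, -0.46], -1]
[[-0.092, -0.0, -0.0], [0.06, -0.66, -0.53], -1]
[[-0.092, -0.0, -0.0], [0.05, -0.62, -0.59], -1]
[[-0.092, -0.0, -0.0], [0.05, -0.55, -0.64], -1]
[[-0.092, -0.0, -0.0], [0.05, -0.5, -0.69], -1]
[[-0.092, -0.0, -0.0], [0.05, -0.43, -0.73], -1]
[[-0.092, -0.0, -0.0], [0.06, -0.36, -0.77], -1]
[[-0.092, -0.0, -0.0], [0.05, -0.29, -0.8], -1]
[[-0.092, -0.0, -0.0], [0.05, -0.22, -0.82], -1]
end [0.5079 0.267  0.127 ] maxshift 0.85
[-0.44  0.53  1.61  0.    1.    1.03] 0.0
[-0.25  0.46  1.76  0.    0.92  0.85] 0.0
[-0.02  0.42  1.85  0.    0.87  0.71] 0.0
[0.22 0.43 1.87 0.   0.85 0.59] 0.0
[0.46 0.48 1.81 0.   0.86 0.46] 0.0
```

The handle grip measures 11.2 mm against the 12 mm bar. I'll lift and swing to the dish, turning the handle towards +y.

Request:
{"op": "send_rows", "data": {"plan": [[[0,0,0],[-0.2,0,0],-1],[[0,0,0],[-0.6,0,0],-1],[[0,0,0],[-0.8,0,0],-1],[[0,0,0],[-0.6,0,0],-1],[[0,0,0],[-0.3,0,0],-1]]}}

```text
t: 25.52
eef_pos: [0.5951, -0.2692, 0.1604]
tcp_rot: [[0.002, 0.096, -0.995], [0.001, -0.995, -0.096], [-1.0, -0.001, -0.002]]
contact_force: [0.6, 0.6, -3.1]
finger_gap: 0.0118
```

Request:
{"op": "send_rows", "data": {"plan": [[[-0.046,0,0],[0.02,-0.43,0.05],-1],[[-0.046,0,0],[0.03,-0.43,0.01],-1],[[-0.092,0,0],[0.05,-0.85,-0.03],-1],[[-0.092,0,0],[0.06,-0.84,-0.1],-1],[[-0.092,0,0],[0.05,-0.83,-0.17],-1]]}}

```text
t: 26.15
eef_pos: [0.5705, -0.1325, 0.1496]
tcp_rot: [[-0.002, 0.452, -0.892], [0.002, -0.892, -0.452], [-1.0, -0.003, 0.001]]
contact_force: [0.1, -0.5, -2.9]
finger_gap: 0.0118
```

Request:
{"op": "send_rows", "data": {"plan": [[[-0.092,0,0],[0.05,-0.81,-0.26],-1],[[-0.092,0,0],[0.05,-0.79,-0.32],-1],[[-0.092,0,0],[0.05,-0.75,-0.4],-1],[[-0.092,0,0],[0.05,-0.71,-0.46],-1],[[-0.092,0,0],[0.06,-0.66,-0.53],-1]]}}

```text
t: 26.78
eef_pos: [0.5429, 0.0348, 0.1396]
tcp_rot: [[-0.002, 0.801, -0.598], [0.002, -0.598, -0.801], [-1.0, -0.002, -0.0]]
contact_force: [0.9, -1.0, -1.7]
finger_gap: 0.0119
```

Request:
{"op": "send_rows", "data": {"plan": [[[-0.092,0,0],[0.05,-0.62,-0.59],-1],[[-0.092,0,0],[0.05,-0.55,-0.64],-1],[[-0.092,0,0],[0.05,-0.5,-0.69],-1],[[-0.092,0,0],[0.05,-0.43,-0.73],-1],[[-0.092,0,0],[0.06,-0.36,-0.77],-1]]}}

```text
t: 27.4
eef_pos: [0.5155, 0.202, 0.1294]
tcp_rot: [[-0.002, 0.984, -0.18], [0.001, -0.18, -0.984], [-1.0, -0.002, -0.0]]
contact_force: [-0.4, 0.3, -2.7]
finger_gap: 0.0115
```

Request:
{"op": "send_rows", "data": {"plan": [[[-0.092,0,0],[0.05,-0.29,-0.8],-1],[[-0.046,0,0],[0.02,-0.12,-0.41],-1],[[-0.046,0,0],[0.03,-0.1,-0.41],-1],[[0,0,0],[0,0,0],-1]]}}

```text
t: 27.9
eef_pos: [0.5053, 0.268, 0.1265]
tcp_rot: [[0.0, 1.0, -0.001], [0.001, -0.001, -1.0], [-1.0, 0.0, -0.001]]
contact_force: [0.0, -0.5, -1.9]
finger_gap: 0.0117
```

Run:
```python
from h import *
s=st()
c=cam("scene");im=c["bgr"].copy()
p,R=s["eef_pos"],s["tcp_rot"]
# basket frame from the TCP: x=-tool z, y=-tool y, z=-tool x
B=-R[:,[2,1,0]];o=p-B@np.array([.098,0,.012])
for k,v in {'lipA':[-.084,.042,.020],'lipB':[-.084,-.042,.020],'bailA':[.002,.025,.09],'bailB':[.002,-.025,.09],'dish':None}.items():
    X=np.array([.508,.05,.05]) if v is None else o+B@np.array(v)
    u=proj(c,X)[0];print(k,X.round(3),u.round(1));cv2.circle(im,tuple(np.int32(u*16)),10,(0,0,255),-1,shift=4)
cv2.imwrite("pics/c10.png",cv2.resize(im[110:230,140:290],(750,600),interpolation=cv2.INTER_CUBIC))
```

```text
{'t': 27.9, 'q': [0.4663, 0.4744, 1.8139, 0.0013, 0.8526, 0.4667], 'eef_pos': [0.5053, 0.268, 0.1265], 'contact_force': [0.0461, -0.4744, -1.909], 'moment': [0.1737, 0.03, 0.0416], 'finger_gap': 0.0117}
[[0.0, 1.0, -0.001], [0.001, -0.001, -1.0], [-1.0, 0.0, -0.001]]
lipA [0.463 0.086 0.134] [198.5 171.9]
lipB [0.547 0.086 0.134] [215.1 161.4]
bailA [0.48  0.172 0.204] [179.5 143. ]
bailB [0.53  0.172 0.204] [190.1 137.6]
dish [0.508 0.05  0.05 ] [217.6 191.5]
```

View pics/c10.png

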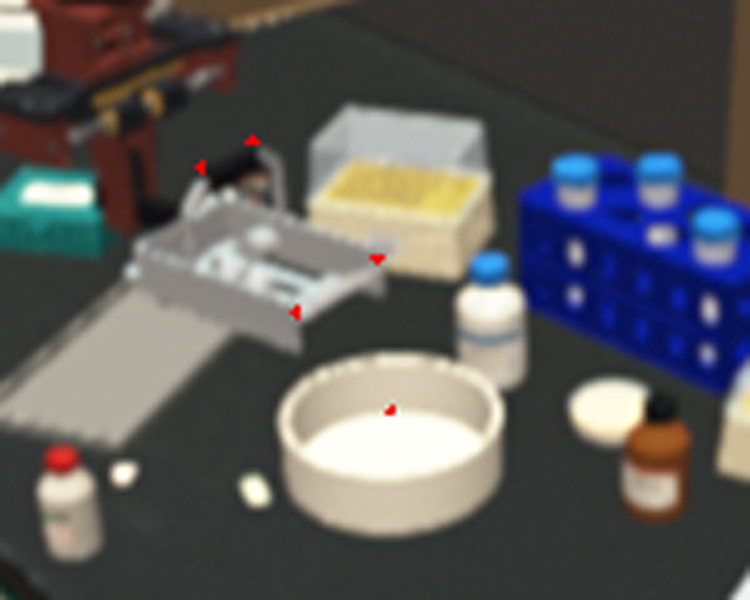

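The lip points match the image, and the basket hangs level over the dish's far side with its cylinders in it. The dish, white bottle, amber bottle and drop bottle are all standing. That is the last picture I can view, so from here I'll check by numbers. Next is the tipping path.

```bash
cat >> h.py <<'E'
def tip_rows(p,R,way,Y=90,g=-1):
    """rows through (lip,theta) waypoints; each rounded, fed back"""
    q=np.array(robot.read_state()["q"]);R=Ro.from_matrix(R);p=np.array(p,float);out=[]
    for lip,th in way:
        tp,tR=basket_tcp(lip,Y,th);s=np.round(R.inv().apply(tp-p)/.04,2);rv=np.round((R.inv()*Ro.from_matrix(tR)).as_rotvec(),3)
        p=p+R.apply(s*.04);R=R*Ro.from_rotvec(rv);q0=q;q,e=ik(p,R.as_matrix(),q);out.append((rv.tolist(),s.tolist(),g))
        print(list(out[-1]),'' if e<.01 and np.abs(q-q0).max()<.25 else ('!!',e,(q-q0).round(2)))
    print(p.round(3),q.round(2));return p,R.as_matrix()
E
python3 - <<'E'
from h import *
s=st();way=[]
th=np.r_[3,9,15,21,27,33,39,44,48,52,55,58,61,64,67,70,73,76]
for a in th:
    f=min(1,a/50);way.append(([.506,.086-.014*f,.134-.048*f],a))
tip_rows(s["eef_pos"],s["tcp_rot"],way)
E
```

```text
{'t': 27.95, 'q': [0.4652, 0.4742, 1.8141, 0.001, 0.8527, 0.467], 'eef_pos': [0.5055, 0.2673, 0.1265], 'contact_force': [0.2905, 0.2525, -2.1198], 'moment': [0.1571, 0.0601, -0.0068], 'finger_gap': 0.0117}
[[0.0, 1.0, -0.002], [0.001, -0.002, -1.0], [-1.0, 0.0, -0.001]]
[[-0.002, 0.051, -0.0], [-0.15, 0.01, -0.0], -1] 
[[-0.0, 0.105, -0.0], [-0.34, 0.0, 0.05], -1] 
[[-0.0, 0.105, -0.0], [-0.34, 0.0, 0.07], -1] 
[[-0.0, 0.105, -0.0], [-0.35, 0.0, 0.08], -1] 
[[-0.0, 0.104, -0.0], [-0.36, 0.0, 0.1], -1] 
[[-0.0, 0.105, -0.0], [-0.36, 0.0, 0.1], -1] 
[[-0.0, 0.105, -0.0], [-0.38, 0.0, 0.12], -1] 
[[-0.0, 0.087, -0.001], [-0.33, 0.0, 0.1], -1] 
[[-0.0, 0.07, 0.0], [-0.27, 0.0, 0.09], -1] 
[[-0.0, 0.07, 0.0], [-0.29, 0.0, 0.04], -1] 
[[-0.0, 0.052, 0.0], [-0.24, 0.0, -0.0], -1] 
[[-0.0, 0.052, 0.0], [-0.24, 0.0, -0.01], -1] 
[[-0.0, 0.053, 0.0], [-0.24, 0.0, -0.0], -1] 
[[-0.0, 0.052, 0.0], [-0.24, 0.0, -0.01], -1] 
[[-0.0, 0.052, 0.0], [-0.24, 0.0, -0.0], -1] 
[[-0.0, 0.053, 0.0], [-0.23, 0.0, -0.0], -1] 
[[-0.0, 0.052, 0.0], [-0.24, 0.0, -0.01], -1] 
[[-0.0, 0.052, 0.0], [-0.24, 0.0, -0.0], -1] 
[0.506 0.124 0.261] [-0.34  0.59  1.93  1.15  1.56 -0.99]
```

Request:
{"op": "send_rows", "data": {"plan": [[[-0.002,0.051,0],[-0.15,0.01,0],-1],[[0,0.105,0],[-0.34,0,0.05],-1],[[0,0.105,0],[-0.34,0,0.07],-1],[[0,0.105,0],[-0.35,0,0.08],-1],[[0,0.104,0],[-0.36,0,0.1],-1]]}}

```text
t: 28.58
eef_pos: [0.5064, 0.2429, 0.1847]
tcp_rot: [[0.003, 1.0, -0.001], [0.457, -0.002, -0.889], [-0.889, 0.002, -0.457]]
contact_force: [-1.5, -0.7, -3.1]
finger_gap: 0.0113
```

Request:
{"op": "send_rows", "data": {"plan": [[[0,0.105,0],[-0.36,0,0.1],-1],[[0,0.105,0],[-0.38,0,0.12],-1],[[0,0.087,0],[-0.33,0,0.1],-1],[[0,0.07,0],[-0.27,0,0.09],-1]]}}

```text
t: 29.08
eef_pos: [0.5063, 0.1983, 0.2184]
tcp_rot: [[0.003, 1.0, -0.001], [0.745, -0.003, -0.667], [-0.667, 0.001, -0.745]]
contact_force: [0.3, -0.3, -1.8]
finger_gap: 0.0117
```

Run:
```python
from h import *
s=st();p,R=s["eef_pos"],s["tcp_rot"]
B=-R[:,[2,1,0]];o=p-B@np.array([.098,0,.012]);print('lip',(o+B@[-.084,0,.02]).round(4),'theta',np.degrees(np.arcsin(B[2,0])).round(1),fk(s["q"])[0].round(4))
th=np.r_[51,54,57,60,63,66,69,72,75]
tip_rows(p,R,[([.506,.072,.086],a) for a in th])
```

```text
{'t': 29.075, 'q': [-0.0872, 0.4128, 1.9628, 0.9712, 1.1172, -0.6958], 'eef_pos': [0.5063, 0.1983, 0.2184], 'contact_force': [0.2907, -0.2948, -1.829], 'moment': [-0.6, 0.0955, -0.0569], 'finger_gap': 0.0117}
[[0.003, 1.0, -0.001], [0.745, -0.003, -0.667], [-0.667, 0.001, -0.745]]
lip [0.5061 0.0709 0.0882] theta 48.1 [0.5058 0.1908 0.2154]
[[-0.001, 0.05, -0.003], [-0.17, -0.01, 0.02], -1] 
[[0.0, 0.052, -0.0], [-0.24, 0.0, -0.01], -1] 
[[0.0, 0.053, -0.0], [-0.24, 0.0, -0.0], -1] 
[[0.0, 0.052, -0.0], [-0.24, 0.0, -0.0], -1] 
[[0.0, 0.053, -0.0], [-0.23, 0.0, -0.01], -1] 
[[0.0, 0.052, -0.0], [-0.24, 0.0, -0.0], -1] 
[[0.0, 0.052, -0.0], [-0.24, 0.0, -0.01], -1] 
[[0.0, 0.053, -0.0], [-0.24, 0.0, -0.0], -1] 
[[0.0, 0.052, -0.0], [-0.24, 0.0, -0.01], -1] 
[0.506 0.127 0.26 ] [-0.33  0.58  1.93  1.15  1.55 -0.98]
```

Request:
{"op": "send_rows", "data": {"plan": [[[0,0.05,-0.003],[-0.17,-0.01,0.02],-1],[[0,0.052,0],[-0.24,0,-0.01],-1],[[0,0.053,0],[-0.24,0,0],-1],[[0,0.052,0],[-0.24,0,0],-1],[[0,0.053,0],[-0.23,0,-0.01],-1]]}}

```text
t: 29.7
eef_pos: [0.5059, 0.1624, 0.2444]
tcp_rot: [[-0.0, 1.0, -0.001], [0.891, -0.0, -0.455], [-0.455, -0.001, -0.891]]
contact_force: [0.7, 0.0, -1.6]
finger_gap: 0.0117
```

Request:
{"op": "send_rows", "data": {"plan": [[[0,0.052,0],[-0.24,0,0],-1],[[0,0.052,0],[-0.24,0,-0.01],-1],[[0,0.053,0],[-0.24,0,0],-1],[[0,0.052,0],[-0.24,0,-0.01],-1],[[0,0,0],[0,0,0],-1]]}}

```text
t: 30.32
eef_pos: [0.506, 0.1273, 0.259]
tcp_rot: [[0.0, 1.0, -0.003], [0.965, -0.001, -0.261], [-0.261, -0.002, -0.965]]
contact_force: [0.9, 0.2, -1.3]
finger_gap: 0.0115
```

Run:
```python
from h import *
s=st();f=[]
o=cv2.imread("pics/scene0.png").astype(int)
for i in range(4): c=cam("scene");f.append(robot.read_state()["contact_force"][2])
print('fz',np.mean(f).round(2))
d=np.abs(c["bgr"].astype(int)-o).max(2)
# change against the first picture, in the dish's floor region
u0=proj(c,[.508,.05,.005])[0];print(u0.round(1))
print(d[180:206,196:242]//10)
cv2.imwrite("pics/s11.png",c["bgr"])
```

```text
{'t': 30.325, 'q': [-0.3492, 0.5932, 1.9269, 1.1367, 1.5504, -0.9893], 'eef_pos': [0.506, 0.1273, 0.259], 'contact_force': [0.8608, 0.2243, -1.2861], 'moment': [-0.7583, 0.0663, 0.0413], 'finger_gap': 0.0115}
[[0.0, 1.0, -0.003], [0.965, -0.001, -0.261], [-0.261, -0.002, -0.965]]
fz -1.67
[218.2 202.8]
[[9 9 8 ... 0 0 0]
 [8 9 8 ... 0 0 0]
 [7 8 8 ... 0 0 0]
 ...
 [0 0 0 ... 0 0 0]
 [0 0 0 ... 0 0 0]
 [0 0 0 ... 0 0 0]]
```

The mean force is -1.67 N, which is just the 0.16 kg basket. I'll check the dish contents by differencing against the first picture.

Run:
```python
from h import *
o=cv2.imread("pics/scene0.png").astype(int);n=cv2.imread("pics/s11.png").astype(int)
d=(n-o).mean(2)
for r in range(176,214): print(r,''.join('#' if v<-60 else '-' if v<-20 else '+' if v>25 else '.' for v in d[r,190:246]))
```

```text
176 ...+++++++++++++++++++++++++++..........................
177 ....++++++++++++++++++++++++............................
178 ....+++++++++++++++++++++++.............................
179 ....+++++++++++++++++++++...............................
180 ....+++++++++++++++++++.................................
181 .....++++++++++++++++...................................
182 .....+++++++++++++++....................................
183 ......++++++++++++......................................
184 ......++++++.--.........................................
185 ......+++++.-##-........................................
186 .......+++..---.........................................
187 ........................................................
188 ........................................................
189 ........................................................
190 ........................................................
191 ........................................................
192 ........................................................
193 ........................................................
19
[... 517 characters left out ...]
.............................
203 ........................................................
204 ........................................................
205 ........................................................
206 ........................................................
207 ........................................................
208 ........................................................
209 ........................................................
210 ........................................................
211 ........................................................
212 ........................................................
213 ........................................................
```

Run:
```python
from h import *
o=cv2.imread("pics/scene0.png").astype(int);n=cv2.imread("pics/s11.png").astype(int)
d=(n-o).mean(2)
for r in range(184,216): print(r,''.join('#' if v<-15 else '-' if v<-5 else '+' if v>5 else '.' for v in d[r,190:246]))
m=(np.abs(d)>12).astype(np.uint8)
k,_,S,C=cv2.connectedComponentsWithStats(m)
print([(C[i].round().tolist(),int(S[i,4])) for i in range(1,k) if S[i,4]>5])
t=cam("top");to=cv2.imread("pics/top0.png").astype(int);dt=(t["bgr"].astype(int)-to).mean(2)
for r in range(182,230,1): print(r,''.join('#' if v<-15 else '-' if v<-5 else '+' if v>5 else '.' for v in dt[r,188:242]))
```

```text
184 .....++++++++##.+++.....................................
185 .....++++++.####........................................
186 ......+++++#####........................................
187 .......++..--#-.........................................
188 ........................................................
189 ........................................................
190 ........................................................
191 ........................................................
192 ........................................................
193 ........................................................
194 ........................................................
195 ........................................................
196 ........................................................
197 ........................................................
198 ........................................................
199 ........................................................
200 ........................................................
201 ........................................................
20
[... 3282 characters left out ...]
++##################.-##############-..--##---.....
219 .....-################-.-##############-...------.....
220 ...-..-#--#--....-####-.-##############-..------......
221 .......-------...-####-.-###############-.-----.......
222 .......--------..-####-.-###############------........
223 -.-----.-----#--.-#####--################----.........
224 .------...--##############################--..........
225 ---------.---############################--....-......
226 .---------.-.-###########################-..-.........
227 .-########-...##########################-.............
228 ++-########-...-#######################-..............
229 ++++#######+++...-#####################--...........-.
```

A faint new edge at (222,204) in the scene is a cylinder's top just over the dish's near wall, and nothing new lies on the table. I'll tip the basket back level and then confirm from above.

Run:
```python
from h import *
s=st();way=[]
for a in (72,66,59,52,45,38,31,24,17,10,5,0):
    f=min(1,(75-a)/40);way.append(([.506,.072+.014*f,.086+.05*f],a))
p,R=tip_rows(s["eef_pos"],s["tcp_rot"],way)
rows(p,R,[.5955,-.2695,.16],tool(-84.4),16,-1)
```

```text
{'t': 30.575, 'q': [-0.3461, 0.5915, 1.9271, 1.1374, 1.5507, -0.9893], 'eef_pos': [0.5058, 0.129, 0.2599], 'contact_force': [-0.0285, -0.343, -2.7212], 'moment': [-0.7377, 0.1122, 0.0163], 'finger_gap': 0.0116}
[[-0.002, 1.0, -0.0], [0.965, 0.002, -0.261], [-0.261, -0.001, -0.965]]
[[-0.0, -0.05, 0.002], [0.19, 0.01, -0.06], -1] 
[[-0.0, -0.105, -0.0], [0.47, -0.0, -0.15], -1] 
[[-0.0, -0.122, -0.0], [0.52, -0.0, -0.17], -1] 
[[-0.0, -0.122, -0.0], [0.49, -0.0, -0.16], -1] 
[[-0.0, -0.122, -0.0], [0.47, -0.0, -0.15], -1] 
[[-0.0, -0.122, 0.0], [0.44, -0.0, -0.14], -1] 
[[-0.0, -0.122, 0.0], [0.49, -0.0, -0.02], -1] 
[[-0.0, -0.123, 0.0], [0.56, -0.0, 0.06], -1] 
[[-0.0, -0.122, 0.0], [0.55, -0.0, 0.06], -1] 
[[-0.0, -0.122, 0.0], [0.55, -0.0, 0.06], -1] 
[[-0.0, -0.087, 0.0], [0.4, -0.0, 0.03], -1] 
[[-0.0, -0.087, 0.0], [0.39, -0.0, 0.04], -1] 
[0.506 0.268 0.128] [0.47 0.47 1.81 0.   0.86 0.47]
[[0.092, -0.0, 0.0], [-0.05, 0.14, 0.84], -1]
[[0.092, -0.0, 0.0], [-0.05, 0.22, 0.82], -1]
[[0.092, -0.0, 0.0], [-0.05, 0.29, 0.8], -1]
[[0.092, -0.0, 0.0], [-0.05, 0.36, 0.77], -1]
[[0.092, -0.0, 0.0], [-0.05, 0.43, 0.74], -1]
[[0.092, -0.0, 0.0], [-0.05, 0.5, 0.69], -1]
[[0.092, -0.0, 0.0], [-0.05, 0.56, 0.64], -1]
[[0.092, -0.0, 0.0], [-0.05, 0.62, 0.59], -1]
[[0.092, -0.0, 0.0], [-0.05, 0.66, 0.52], -1]
[[0.092, -0.0, 0.0], [-0.05, 0.72, 0.47], -1]
[[0.092, -0.0, 0.0], [-0.05, 0.75, 0.4], -1]
[[0.092, -0.0, 0.0], [-0.05, 0.78, 0.32], -1]
[[0.092, -0.0, 0.0], [-0.05, 0.82, 0.26], -1]
[[0.092, -0.0, 0.0], [-0.05, 0.83, 0.17], -1]
[[0.092, -0.0, 0.0], [-0.05, 0.84, 0.1], -1]
[[0.092, -0.0, 0.0], [-0.05, 0.86, 0.03], -1]
end [ 0.5954 -0.2697  0.1599] maxshift 0.86
```

Request:
{"op": "send_rows", "data": {"plan": [[[0,-0.05,0.002],[0.19,0.01,-0.06],-1],[[0,-0.105,0],[0.47,0,-0.15],-1],[[0,-0.122,0],[0.52,0,-0.17],-1],[[0,-0.122,0],[0.49,0,-0.16],-1],[[0,-0.122,0],[0.47,0,-0.15],-1]]}}

```text
t: 31.2
eef_pos: [0.5061, 0.2177, 0.247]
tcp_rot: [[0.001, 1.0, 0.001], [0.705, -0.0, -0.709], [-0.709, 0.001, -0.705]]
contact_force: [-0.3, -0.1, -1.5]
finger_gap: 0.0115
```

Request:
{"op": "send_rows", "data": {"plan": [[[0,-0.122,0],[0.44,0,-0.14],-1],[[0,-0.122,0],[0.49,0,-0.02],-1],[[0,-0.123,0],[0.56,0,0.06],-1],[[0,-0.122,0],[0.55,0,0.06],-1],[[0,-0.122,0],[0.55,0,0.06],-1]]}}

```text
t: 31.82
eef_pos: [0.5059, 0.2673, 0.16]
tcp_rot: [[0.001, 1.0, 0.0], [0.172, 0.0, -0.985], [-0.985, 0.001, -0.172]]
contact_force: [0.2, -0.2, -2.0]
finger_gap: 0.0117
```

Request:
{"op": "send_rows", "data": {"plan": [[[0,-0.087,0],[0.4,0,0.03],-1],[[0,-0.087,0],[0.39,0,0.04],-1],[[0,0,0],[0,0,0],-1]]}}

```text
t: 32.2
eef_pos: [0.5049, 0.2691, 0.1273]
tcp_rot: [[-0.003, 1.0, 0.002], [0.001, 0.002, -1.0], [-1.0, -0.003, -0.001]]
contact_force: [0.2, 0.7, -1.7]
finger_gap: 0.0119
```

Run:
```python
from h import *
s=st()
t=cam("top");to=cv2.imread("pics/top0.png").astype(int);dt=(t["bgr"].astype(int)-to).mean(2);cv2.imwrite("pics/t12.png",t["bgr"])
for r in range(178,234): print(r,''.join('#' if v<-40 else '-' if v<-12 else '+' if v>12 else '.' for v in dt[r,184:244]))
m=((dt<-12)).astype(np.uint8);k,_,S,C=cv2.connectedComponentsWithStats(m)
print([(C[i].round(1).tolist(),int(S[i,4])) for i in range(1,k) if S[i,4]>3 and C[i][0]>190])
```

```text
{'t': 32.2, 'q': [0.4676, 0.4743, 1.8115, 0.0032, 0.8575, 0.4632], 'eef_pos': [0.5049, 0.2691, 0.1273], 'contact_force': [0.216, 0.6695, -1.7021], 'moment': [0.0966, 0.0873, -0.0254], 'finger_gap': 0.0119}
[[-0.003, 1.0, 0.002], [0.001, 0.002, -1.0], [-1.0, -0.003, -0.001]]
178 ............................................................
179 ............................................................
180 ............................................................
181 ............................................................
182 ............................................................
183 ............................................................
184 +++++++++++++++.............................................
185 +++++++++++++++.............................................
186 +++++++++++++++-............................................
187 +++++++++++++++#-...........................................
188 ++++++++++++++-#-...........................................
189 ++++++++++++.-..............................................
190 ++++++++++++--++.........................
[... 2312 characters left out ...]
...............................................
227 ............................................................
228 ............................................................
229 ............................................................
230 ............................................................
231 ............................................................
232 ............................................................
233 ............................................................
[([193.8, 197.8], 35), ([196.7, 206.3], 103), ([232.4, 201.3], 65), ([330.0, 202.0], 11), ([227.9, 212.4], 108), ([318.6, 211.7], 7), ([336.3, 213.4], 9), ([320.0, 222.0], 9), ([207.8, 380.4], 49)]
```

From above, the dish holds one cylinder blob of 65 px and one of 108 px (two touching), so all three are in. The pan still shows four stub blobs. I'll swing back to the pan.

Request:
{"op": "send_rows", "data": {"plan": [[[0.046,0,0],[-0.05,0.08,0.42],-1],[[0.046,0,0],[-0.05,0.09,0.42],-1],[[0.092,0,0],[-0.05,0.22,0.82],-1],[[0.092,0,0],[-0.05,0.29,0.8],-1],[[0.092,0,0],[-0.05,0.36,0.77],-1]]}}

```text
t: 32.88
eef_pos: [0.5292, 0.1307, 0.1386]
tcp_rot: [[0.0, 0.931, -0.366], [0.002, -0.366, -0.931], [-1.0, -0.0, -0.002]]
contact_force: [-0.3, -0.3, -1.7]
finger_gap: 0.0119
```

Request:
{"op": "send_rows", "data": {"plan": [[[0.092,0,0],[-0.05,0.43,0.74],-1],[[0.092,0,0],[-0.05,0.5,0.69],-1],[[0.092,0,0],[-0.05,0.56,0.64],-1],[[0.092,0,0],[-0.05,0.62,0.59],-1],[[0.092,0,0],[-0.05,0.66,0.52],-1]]}}

```text
t: 33.5
eef_pos: [0.5566, -0.0374, 0.1484]
tcp_rot: [[0.0, 0.671, -0.741], [0.002, -0.741, -0.671], [-1.0, -0.001, -0.001]]
contact_force: [0.6, 0.3, -1.3]
finger_gap: 0.0114
```

Request:
{"op": "send_rows", "data": {"plan": [[[0.092,0,0],[-0.05,0.72,0.47],-1],[[0.092,0,0],[-0.05,0.75,0.4],-1],[[0.092,0,0],[-0.05,0.78,0.32],-1],[[0.092,0,0],[-0.05,0.82,0.26],-1],[[0.092,0,0],[-0.05,0.83,0.17],-1]]}}

```text
t: 34.12
eef_pos: [0.584, -0.2055, 0.1581]
tcp_rot: [[0.0, 0.272, -0.962], [0.002, -0.962, -0.272], [-1.0, -0.001, -0.001]]
contact_force: [-0.6, 0.2, -2.1]
finger_gap: 0.0114
```

Request:
{"op": "send_rows", "data": {"plan": [[[0.092,0,0],[-0.05,0.84,0.1],-1],[[0.046,0,0],[-0.02,0.43,0.03],-1],[[0.046,0,0],[0,0.43,0.01],-1],[[0,0,0],[0,0,0],-1]]}}

```text
t: 34.62
eef_pos: [0.5943, -0.271, 0.16]
tcp_rot: [[-0.0, 0.097, -0.995], [0.001, -0.995, -0.097], [-1.0, -0.002, 0.0]]
contact_force: [-0.4, 0.2, -2.1]
finger_gap: 0.0115
```

Run:
```python
from h import *
s=st();rows(s["eef_pos"],s["tcp_rot"],[.5955,-.2695,.064],tool(-84.4),5,-1)
```

```text
{'t': 34.625, 'q': [-0.4467, 0.5351, 1.6062, 0.0014, 1.0013, 1.0265], 'eef_pos': [0.5943, -0.271, 0.16], 'contact_force': [-0.3864, 0.1518, -2.0757], 'moment': [0.0217, -0.0627, 0.0239], 'finger_gap': 0.0115}
[[-0.0, 0.097, -0.995], [0.001, -0.995, -0.097], [-1.0, -0.002, 0.0]]
[[-0.0, 0.0, 0.0], [0.48, -0.01, -0.01], -1]
[[-0.0, 0.0, 0.0], [0.48, -0.0, -0.0], -1]
[[-0.0, 0.0, 0.0], [0.48, -0.01, -0.01], -1]
[[-0.0, 0.0, 0.0], [0.48, -0.01, -0.01], -1]
[[-0.0, 0.0, 0.0], [0.48, -0.0, -0.0], -1]
end [ 0.5953 -0.2696  0.064 ] maxshift 0.48
```

Request:
{"op": "send_rows", "data": {"plan": [[[0,0,0],[0.4,-0.01,-0.01],-1],[[0,0,0],[0.7,0,0],-1],[[0,0,0],[0.7,-0.01,-0.01],-1],[[0,0,0],[0.4,-0.01,-0.01],-1],[[0,0,0],[0.2,0,0],-1]]}}

```text
t: 35.25
eef_pos: [0.5951, -0.2677, 0.0626]
tcp_rot: [[-0.002, 0.099, -0.995], [0.002, -0.995, -0.099], [-1.0, -0.002, 0.002]]
contact_force: [-0.6, -0.7, -1.6]
finger_gap: 0.0112
```

Request:
{"op": "send_rows", "data": {"plan": [[[0,0,0],[0.04,0,0],-1],[[0,0,0],[0.04,0,0],-1],[[0,0,0],[0,0,0],-1]]}}

```text
t: 35.62
eef_pos: [0.5959, -0.2689, 0.0615]
tcp_rot: [[0.0, 0.098, -0.995], [0.001, -0.995, -0.098], [-1.0, -0.001, -0.0]]
contact_force: [-0.8, 0.8, -1.2]
finger_gap: 0.0116
```

Request:
{"op": "send_rows", "data": {"plan": [[[0,0,0],[0.03,0,0],-1],[[0,0,0],[0.03,0,0],-1],[[0,0,0],[0,0,0],-1]]}}

```text
t: 36.0
eef_pos: [0.5961, -0.2689, 0.0598]
tcp_rot: [[0.0, 0.098, -0.995], [0.001, -0.995, -0.098], [-1.0, -0.001, -0.0]]
contact_force: [-2.2, 1.3, 7.2]
finger_gap: 0.0119
```

It made contact at the same height as before, so the handle has not slipped. I'll release and rise straight up.

Request:
{"op": "send_rows", "data": {"plan": [[[0,0,0],[-0.03,0,0],-0.6],[[0,0,0],[0,0,0],-0.3],[[0,0,0],[0,0,0],0.2],[[0,0,0],[0,0,0],0.2],[[0,0,0],[0,0,0],0.2]], "force": 15}}

```text
t: 36.62
eef_pos: [0.5955, -0.2687, 0.0595]
tcp_rot: [[-0.001, 0.098, -0.995], [0.002, -0.995, -0.098], [-1.0, -0.002, 0.001]]
contact_force: [-0.0, 0.9, -0.4]
finger_gap: 0.0514
```

Request:
{"op": "send_rows", "data": {"plan": [[[0,0,0],[-0.2,0,0],0.2],[[0,0,0],[-0.5,0,0],0.2],[[0,0,0],[-0.9,0,0],0.2],[[0,0,0],[-1,0,0],0.2],[[0,0,0],[-0.9,0,0],0.2]]}}

```text
t: 37.25
eef_pos: [0.5961, -0.2691, 0.2029]
tcp_rot: [[0.001, 0.098, -0.995], [0.0, -0.995, -0.098], [-1.0, -0.0, -0.001]]
contact_force: [0.8, 0.2, -0.1]
finger_gap: 0.0526
```

Request:
{"op": "send_rows", "data": {"plan": [[[0,0,0],[-0.8,-0.4,0],0.2],[[0,0,0],[-0.3,-0.9,0.4],0.2],[[0,0,0],[0,-1,0.6],0.2],[[0,0,0],[0,-1,0.6],0.2],[[0,0,0],[0,-1,0.6],0.2]]}}

```text
t: 37.88
eef_pos: [0.4905, -0.1054, 0.2455]
tcp_rot: [[0.002, 0.098, -0.995], [0.001, -0.995, -0.098], [-1.0, -0.001, -0.002]]
contact_force: [0.6, 0.5, 0.4]
finger_gap: 0.0527
```

Request:
{"op": "send_rows", "data": {"plan": [[[0,0,0],[0,-1,0.6],0.2],[[0,0,0],[0,-1,0.4],0.2],[[0,0,0],[0,-0.6,0.2],0.2],[[0,0,0],[0,-0.3,0],0.2],[[0,0,0],[0,0,0],0.2]]}}

```text
t: 38.5
eef_pos: [0.4327, 0.0046, 0.245]
tcp_rot: [[0.001, 0.1, -0.995], [0.001, -0.995, -0.1], [-1.0, -0.001, -0.001]]
contact_force: [-1.3, 0.5, 0.5]
finger_gap: 0.0525
```

Run:
```python
from h import *
s=st()
t=cam("top");c=cam("scene")
g=cv2.cvtColor(t["bgr"],cv2.COLOR_BGR2GRAY)
a=np.radians(5.6);B=Ro.from_euler('z',a).as_matrix();o=np.array([.498,-.2785,.044])
for n,cc in(('top',t),('scene',c)):
    for k,v in {'bailc':[.002,0,.09],'bailA':[.002,.025,.09],'bailB':[.002,-.025,.09],'handle_mid':[.095,0,.042]}.items():
        u=proj(cc,o+B@np.array(v))[0];print(n,k,u.round(1),cc["img"][int(round(u[1])),int(round(u[0]))])
    # dark (black bar) mask near the basket
    u=proj(cc,o+B@np.array([.06,0,.06]))[0].astype(int);x0,y0=u-24
    w=cc["img"][y0:y0+48,x0:x0+48].astype(int).max(2)
    print(n,x0,y0)
    for r in range(0,48,1): print(y0+r,''.join('#' if v<45 else '-' if v<75 else '.' if v<190 else '+' for v in w[r]))
# bystanders: difference with the first picture at their places
to=cv2.imread("pics/top0.png").astype(int);d=np.abs(t["bgr"].astype(int)-to).mean(2)
for n,X in(('amber',[.569,-.111,.04]),('petri',[.641,-.041,.015]),('white',[.646,.066,.05]),('drop',[.334,.167,.035]),('dish',[.508,.05,.005])):
    u=proj(t,X)[0].astype(int);print(n,u,d[u[1]-10:u[1]+10,u[0]-10:u[0]+10].mean().round(1))
```

```text
{'t': 38.5, 'q': [-0.0178, 0.1031, 2.0134, 0.0015, 1.024, 1.4525], 'eef_pos': [0.4327, 0.0046, 0.245], 'contact_force': [-1.2598, 0.4641, 0.5428], 'moment': [0.0496, 0.1367, 0.006], 'finger_gap': 0.0525}
[[0.001, 0.1, -0.995], [0.001, -0.995, -0.1], [-1.0, -0.001, -0.001]]
top bailc [330.8 205.9] [70 65 64]
top bailA [321.8 206.6] [89 88 93]
top bailB [339.8 205.2] [178 183 182]
top handle_mid [323.9 175.9] [65 61 60]
top 302 162
162 ++............----------------------------------
163 .............-----------------------------------
164 .............-----------------------------------
165 ............------------------------------------
166 .......-----------#-----------------------------
167 ------------------##----------------------------
168 ------------------##----------------------------
169 ------------------##----------------------------
170 ------------------##----------------------------
171 ------------------##----------------------------
172 -------------------#----------------------------
173 -------------------#----------------------------
174 -------------------#------
[... 3989 characters left out ...]
......-----------
214 --.....................................---------
215 --......................................--------
216 --......................................--------
217 -........+++++..........................--------
218 .........++++++++......................---------
219 ...........+++++++++...................---------
220 ...........+++++++++++++...............---------
221 ..........++++++...++++++++...........----------
222 ..........+++++....++++++++++++........---------
223 .........+++++....++++++..++++++...........-----
224 .....++++++++.....+++++....+++++......+++.....--
amber [268 185] 0.5
petri [245 163] 0.2
white [210 158] 1.0
drop [173 262] 65.3
dish [215 205] 18.5
```

The basket stands where expected, with its bail at (330.8, 205.9) in the top view as predicted. I'll check the drop bottle, which the arm covers from above, in the scene view, and then hand in.

Run:
```python
from h import *
c=cam("scene");o=cv2.imread("pics/scene0.png").astype(int);d=np.abs(c["bgr"].astype(int)-o).mean(2)
ok=True
for n,X in(('amber',[.569,-.111,.04]),('petri',[.641,-.041,.008]),('white',[.646,.066,.05]),('drop',[.334,.167,.035])):
    u=proj(c,X)[0].astype(int);v=d[u[1]-12:u[1]+12,u[0]-7:u[0]+7];print(n,u,v.mean().round(1),v.max().round(1))
    print('\n'.join(''.join('#' if x>15 else '.' for x in r) for r in d[u[1]-12:u[1]+12,u[0]-10:u[0]+10])) if v.mean()>4 else 0
```

```text
amber [269 200] 1.2 4.0
petri [261 192] 1.2 4.0
white [237 172] 1.8 6.0
drop [153 209] 1.5 4.0
```

Run:
```python
from plant import robot
print(robot.hand_in())
```

```text
the job is handed in; nothing more can be done
None
```

The job is done in the order asked and handed in at about 38.6 s of the 72 s allowed.

- **Shaking:** I lifted the basket by the bail and rocked it over the pan. Seen from above, all four stubs were on the pan floor.
- **Tipping:** I stood the basket on the rim, let go, took it again by the rear handle, and tipped it over the dish. Seen from above, the dish held one single cylinder shape and one double-sized shape, which I read as all three cylinders. The pan still showed four stub shapes.
- **Final placing:** The basket stood back on the pan upright, touching down at the same height as when I took it by the handle. Its bail was where predicted in both cameras.
- **Bystanders:** The amber bottle, white bottle, drop bottle and petri matched the first scene picture to within 2 grey levels on average.

One check disagreed: the drop bottle's spot had changed strongly in the final top view. I think the arm was covering it there, because the scene view shows the bottle unmoved. Some weight readings were also too noisy to count pieces by, so the counts come from the pictures. I had used all 12 picture views by the time I tipped, so the checks after that were made on pixel values.

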